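# Find the tube block with the marked underside

## Task

One of the three look-alike aluminium tube blocks has a cross milled in its underside. Turn blocks over on the bench, one after another, until the marked one lies there with its cross up; then set that block down in the grey tray, flat and with the cross still up, without dropping it from a height. The other blocks stay lying flat on the bench, either way up; do not disturb the jar, the tip box or the beaker.

Things in the scene. Friction and masses are not known exactly. Their poses are not given: they have to be found in the camera images.
- block_a: loose aluminium block, 200 g: plate 105x46x6 mm (x,y,z), on it a centred body 53x46x24 mm with 8 wells on top; y sides flush, plate juts 26 mm past body at x ends. Origin: centre of the underside (plate's free face); z points to the wells: up at start, down once turned over. Starts flat, x axis within 0.3 rad of world y. Stood on a plate end it topples to the well side. Dark 44 mm cross in its underside, hidden at start.
- block_b: loose aluminium block, 200 g: plate 105x46x6 mm (x,y,z), on it a centred body 53x46x24 mm with 8 wells on top; y sides flush, plate juts 26 mm past body at x ends. Origin: centre of the underside (plate's free face); z points to the wells: up at start, down once turned over. Starts flat, x axis within 0.3 rad of world y. Stood on a plate end it topples to the well side. Its underside is plain.
- block_c: loose aluminium block, 200 g: plate 105x46x6 mm (x,y,z), on it a centred body 53x46x24 mm with 8 wells on top; y sides flush, plate juts 26 mm past body at x ends. Origin: centre of the underside (plate's free face); z points to the wells: up at start, down once turned over. Starts flat, x axis within 0.3 rad of world y. Stood on a plate end it topples to the well side. Its underside is plain.
- tray: open grey plastic tray, fixed to the bench, 180 x 180 mm outside, 34 mm high, walls and floor 5 mm thick. Origin: centre of its underside on the bench; z up, x and y along its sides. It stands left or right of the blocks.
- tube_rack: bystander: white rack with small tubes, fixed to the bench, 110 x 55 mm (x by y), 42 mm high. Origin: centre of its underside. It stands on the other side of the blocks from the tray.
- reagent_bottle: bystander: loose amber jar, 54 mm across, 100 mm high. Origin: centre of its base.
- tip_box: bystander: loose pipette-tip box, 122 x 87 mm (x by y), 62 mm high. Origin: centre of its base.
- beaker: bystander: loose glass beaker, 70 mm across, 85 mm high. Origin: centre of its base.
Mind the look-alikes: they are no part of the job. What is shaped like the block_a but blue or pink is not meant.

How it is judged (in metres and radians):
On the way:
1. the marked block lies turned over on the bench, cross up, outside the tray, at rest (angle between block_a's own z axis and vertical above 2.99 rad and linear speed of block_a below 0.03 m/s and angular speed of block_a below 0.3 rad/s and height (world z) of block_a between 0.025 and 0.035 m and horizontal distance between block_a and tray above 0.11 m), for 0.2 s.
At the end, for the whole second after the job is handed in: The crossed block lies cross up on the tray's floor (centre within 80 mm of the tray's centre, underside 30-40 mm above the bench); both plain blocks lie flat on the bench, either way up (underside below 35 mm, over 110 mm from the tray's centre); all level within 0.15 rad and at rest (angle between block_a's own z axis and vertical above 2.99 rad and linear speed of each of block_a, block_b, block_c below 0.03 m/s and angular speed of each of block_a, block_b, block_c below 0.3 rad/s and horizontal distance between block_a and tray below 0.08 m and height (world z) of block_a between 0.03 and 0.04 m and (angle between block_b's own z axis and vertical above 2.99 rad or angle between block_b's own z axis and vertical below 0.15 rad) and height (world z) of each of block_b, block_c below 0.035 m and horizontal distance between each of block_b, block_c and tray above 0.11 m and (angle between block_c's own z axis and vertical above 2.99 rad or angle between block_c's own z axis and vertical below 0.15 rad)); the robot touches nothing.
It fails at once if the marked block is dropped into the tray from a height (faster than 0.6 m/s within 20 mm of the tray's floor) (horizontal distance between block_a and tray below 0.08 m and height (world z) of block_a below 0.055 m and linear speed of block_a above 0.6 m/s).
It fails at once if the jar is moved more than 30 mm or tipped (distance of reagent_bottle from where it was at the start of the episode above 0.03 m or angle between reagent_bottle's own z axis and vertical above 0.3 rad).
It fails at once if the tip box is moved more than 30 mm or tipped (distance of tip_box from where it was at the start of the episode above 0.03 m or angle between tip_box's own z axis and vertical above 0.3 rad).
It fails at once if the beaker is moved more than 30 mm or tipped (distance of beaker from where it was at the start of the episode above 0.03 m or angle between beaker's own z axis and vertical above 0.3 rad).
It also fails if it takes over 72 s, if anything falls off the work surface, if the arm or the gripper's body presses on something with over 40 N, if the wrist force passes 120 N, or if a joint passes its speed limit or range.

## Robot

A 6-joint arm with a two-finger parallel gripper is mounted at the origin on the work surface. World frame = base frame: x ahead of the robot, y to its left, z up, the work surface at z = 0. Lengths are in m, angles in degrees, forces in N, time in s.
With the tool pointing down it reaches from about 0.25 to 0.775 m from the base axis. Payload 4 kg.
Tool frame: the origin (TCP) lies at the very end of the fingers, on their centre line; the grasp point (between the pads) lies 19 mm behind it; z points along the fingers, x is the direction in which the jaws open and shut, and the axes are right-handed (so a half turn about z gives the same grasp; the last joint's range is limited). The gripper opens to 94 mm and grips with 3 to 60 N. Pads are 16 mm wide; open, the fingers measure 119 mm over their backs; the gripper's body (75 mm by 177 mm) begins 78 mm behind the grasp point.
Start: joints at [-72.657, 4.996, 78.535, -0, 96.463, -5.907], TCP at [0.217, -0.505, 0.17] pointing down, gripper open.
Joint ranges: [-177.83, 177.83], [-43.37, 116.18], [15.69, 146.23], [-61.86, 241.86], [9.47, 152.12], [-147.06, 147.06]. Speed limits (degrees/s): [159.86, 159.86, 180, 180, 180, 180].

## Interface

Orientations are given as a 3x3 rotation matrix whose columns are the frame's x, y, z axes.
In Python, from station import r, imaging gives the robot as it stands.
- The arm moves only by the tool carry_out, never from a script. Its argument "increments" is a list of rows, each a list of 7 numbers: the shift along the tool's x, y, z in m, then the turn, a rotation vector about the tool's x, y, z in rad, then the closure, from -1 (fully open) to 1 (shut). In form: [[x, y, z, ax, ay, az, fingers], ...]. A call has exactly 5 rows; each row is the pose to reach, as a shift and turn from the pose measured when the call began, along the tool's axes at that moment; what a row does not reach only later rows make up. A row lasts 1/8 s, in which the tool goes at most 62.5 mm and 10.7 degrees, less where a joint would pass 70% of its speed; a pose out of reach is approached as far as the arm can. A call with a gripper value outside its range is refused whole. The fingers move at their own pace and stop on an object; "squeeze" is the grip in N (left out, the last holds). Time passes only in rows, so rows that repeat a pose let the fingers close, or fill a call up. It gives the time, the measured TCP pose, the force and the opening at its end, in the units of the state.
- r.read_state(): the state, without advancing time (a new reading comes with each control period).
- imaging.capture(name): name is "side" or "top"; returns a dict with "img" (384x512x3 uint8, red, green, blue), "intrinsics" (3x3 intrinsics, pixels), "R" (3x3) and "t" (3): a world point X has camera coordinates R X + t. Camera axes: x right, y down, z forward; pixel columns grow to the right and rows downward; lengths in m; the calibration is good to about 2 mm. A picture is of the moment at which its call begins. There is no depth.
- r.hand_in(): hands the job in, once; it reports no verdict.
The state is a dict: "time_s": time; "q": joint angles; "joint_vel": joint speeds; "joint_efforts": joint torques, N m; "eef_pos": TCP position; "orientation": TCP orientation; "force": force on the tool from outside, world axes, zero at the start; "wrist_torque": the same for the moment, N m; "gripper_width": finger opening in m.
Only numpy, scipy, OpenCV 4.12 (cv2) and the standard library are available. Lean on these libraries where they do the work, as an engineer would, in place of code of your own. Each camera call takes 0.05 s, during which the arm holds its last target.

## Working session

There is one attempt and no reset: what is moved stays moved. The work goes in short steps, Python scripts to look and compute and a tool call to move; the robot and the scene stay as the last step left them, time stands still between calls to the robot, and variables do not carry over. Pictures are saved under pics/ and viewed, and the job is handed in when it is done.

Besides the shell and the picture viewer there is one more tool, called after "Call:" by a JSON object that holds its "op" and its "data", one argument or row to a line. carry_out: Moves the arm, as the interface text tells. Its arguments: {"type":"object","properties":{"increments":{"type":"array","items":{"type":"array","items":{"type":"number"}}},"squeeze":{"type":"number"}},"required":["increments"]}

```bash
ls; mkdir -p pics; python3 - <<'E'
from station import r, imaging
import cv2
s=r.read_state();print(s)
for n in("top","side"):
    c=imaging.capture(n);cv2.imwrite(f"pics/{n}0.png",c["img"][:,:,::-1]);print(n,c["intrinsics"],c["R"],c["t"])
E
```

```text
pics
{'time_s': 0.0, 'q': array([-7.26570091e+01,  5.03813994e+00,  7.86249720e+01,  1.22477787e-03,
        9.64617645e+01, -5.90752470e+00]), 'joint_vel': array([ 0.0299519 , -0.08928254,  0.04065376, -0.02212301,  0.00079701,
        0.02458496]), 'joint_efforts': array([-1.48642739e-03, -3.40186644e+01, -3.02426112e+01,  7.17271375e-02,
        3.30818142e-02, -1.68929278e-04]), 'eef_pos': array([ 0.21692677, -0.50473322,  0.16911149]), 'orientation': array([[ 3.94753632e-01, -9.18786794e-01, -6.29415835e-04],
       [-9.18784457e-01, -3.94754058e-01,  2.08674931e-03],
       [-2.16574216e-03, -2.45454382e-04, -9.99997625e-01]]), 'force': array([ 0.39188231, -0.14790756, -0.30707215]), 'wrist_torque': array([ 0.00335556,  0.0241312 , -0.00667045]), 'gripper_width': 0.0940970123230136}
top [[396.70459082   0.         252.93804658]
 [  0.         396.70459082 189.97806596]
 [  0.           0.           1.        ]] [[-0.01648297 -0.99974704  0.01530282]
 [-0.99348217  0.01464937 -0.1130424 ]
 [ 0.11278962 -0.01706636 -0.99347231]] [0.00822207 0.58951545 1.17355695]
side [[392.62408216   0.         253.64468937]
 [  0.         392.62408216 193.78616843]
 [  0.           0.           1.        ]] [[ 0.98288301 -0.18397654 -0.00967586]
 [-0.10839771 -0.53504339 -0.83784158]
 [ 0.14896619  0.82454909 -0.54582769]] [-0.58381787  0.11902525  0.93987867]
```

View pics/top0.png

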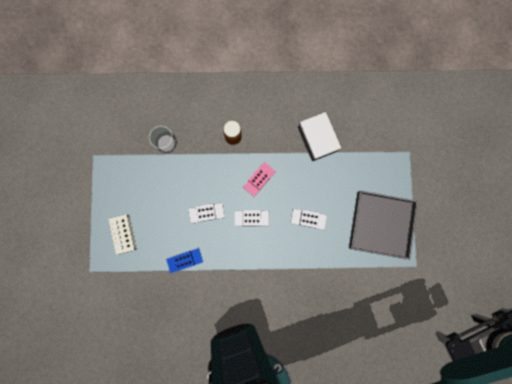

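View pics/side0.png

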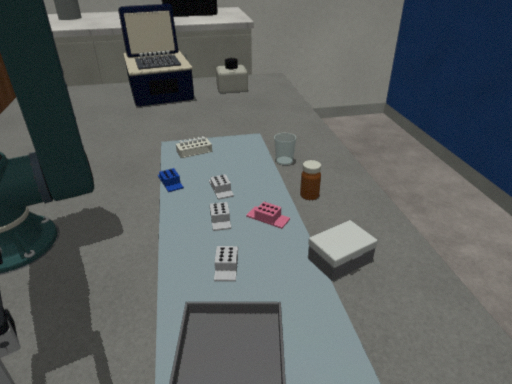

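```bash
python3 - <<'E'
import cv2
t=cv2.imread("pics/top0.png");s=cv2.imread("pics/side0.png")
cv2.imwrite("pics/t0z.png",cv2.resize(t[140:280,160:420],None,fx=3,fy=3,interpolation=cv2.INTER_CUBIC))
cv2.imwrite("pics/s0z.png",cv2.resize(s[160:384,150:350],None,fx=2.6,fy=2.6,interpolation=cv2.INTER_CUBIC))
for p in [(232,207),(300,219),(252,235),(297,213)]: print(p,t[p[1],p[0]])
E
```

```text
(232, 207) [196 193 179]
(300, 219) [156 153 156]
(252, 235) [199 198 184]
(297, 213) [227 224 227]
```

View pics/t0z.png

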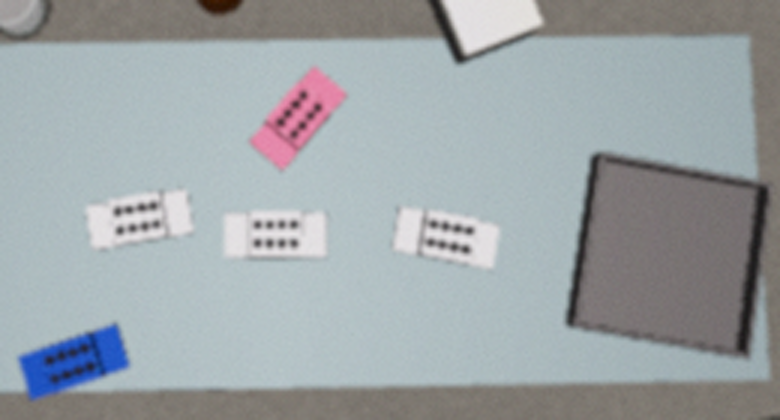

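View pics/s0z.png

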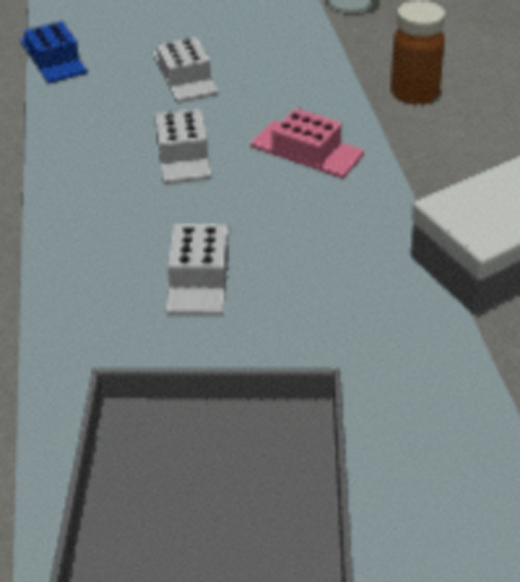

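```bash
cat > h.py <<'E'
import numpy as np, cv2
from station import r, imaging
def cap(n,f=None):
    c=imaging.capture(n)
    if f: cv2.imwrite("pics/"+f,c["img"][:,:,::-1])
    return c
def ray(c,u,v):
    R=np.array(c["R"]);t=np.array(c["t"]);d=R.T@np.linalg.inv(c["intrinsics"])@np.array([u,v,1.]);return -R.T@t,d/np.linalg.norm(d)
def onz(c,u,v,z):
    o,d=ray(c,u,v);return o+d*(z-o[2])/d[2]
def tri(a,pa,b,pb):
    o1,d1=ray(a,*pa);o2,d2=ray(b,*pb)
    s=np.linalg.lstsq(np.c_[d1,-d2],o2-o1,rcond=None)[0]
    p,q=o1+s[0]*d1,o2+s[1]*d2;return (p+q)/2,np.linalg.norm(p-q)
def proj(c,X):
    x=c["R"]@np.array(X)+c["t"];x=c["intrinsics"]@x;return x[:2]/x[2]
def white(img,lo=140):
    i=img.astype(int);return (((i.max(2)-i.min(2))<9)&(i.min(2)>lo)).astype(np.uint8)*255
E
python3 - <<'E'
from h import *
T=cap("top");S=cap("side")
for n,c in(("T",T),("S",S)):
    print(n,"cam",-c["R"].T@c["t"])
    i=c["img"].astype(int)
    m=white(c["img"],100 if n=="T" else 90); m=cv2.morphologyEx(m,cv2.MORPH_CLOSE,np.ones((3,3)))
    box=(165,150,345,260) if n=="T" else (200,165,245,290)
    cs,_=cv2.findContours(m,0,1)
    for k in cs:
        if cv2.contourArea(k)<80: continue
        rc=cv2.minAreaRect(k);x,y=rc[0]
        if not(box[0]<x<box[2] and box[1]<y<box[3]):continue
        h=np.zeros(m.shape,np.uint8);cv2.drawContours(h,[cv2.convexHull(k)],-1,255,-1)
        h=cv2.erode(h,np.ones((3,3)))
        dk=np.clip((170 if n=="T" else 130)-i.max(2),0,60)*(h>0)
        if n=="T":
            dk=np.clip(150-i.max(2),0,90)*(h>0)
        ys,xs=np.nonzero(dk);w=dk[ys,xs]
        cen=(np.average(xs,weights=w),np.average(ys,weights=w)) if len(w) else None
        print(cv2.contourArea(k),np.round(rc[0],1),np.round(rc[1],1),round(rc[2],1),"dark",cen)
        if n=="T":
            M=cv2.moments(k);u=(M["m10"]/M["m00"],M["m01"]/M["m00"])
            for z in(.006,.03):print("   ",z,onz(c,*u,z).round(4), "dark",onz(c,*cen,z).round(4))
            b=cv2.boxPoints(rc);W=np.array([onz(c,*p,.006)[:2] for p in b]);print(W.round(3).tolist())
# side: dark well segmentation
i=S["img"]
m=(i.max(2)<90).astype(np.uint8);m[:165]=0;m[275:]=0;m[:,:205]=0;m[:,242:]=0
n_,l,st,ce=cv2.connectedComponentsWithStats(m)
for k in range(1,n_):print(st[k],ce[k].round(1))
E
```

```text
T cam [0.45344356 0.0196123  1.23241076]
482.0 [251.5 217.5] [15. 33.] 90.0 dark (np.float64(251.45688960515713), np.float64(217.72360999194197))
    0.006 [0.5067 0.0041 0.006 ] dark [0.5066 0.0045 0.006 ]
    0.03 [0.5056 0.0044 0.03  ] dark [0.5055 0.0048 0.03  ]
[[0.531, 0.055], [0.53, -0.047], [0.483, -0.046], [0.485, 0.056]]
494.0 [308.2 218.4] [34.8 16. ] 11.7 dark (np.float64(309.74793388429754), np.float64(218.54840613931523))
    0.006 [ 0.5012 -0.1715  0.006 ] dark [ 0.5012 -0.1757  0.006 ]
    0.03 [ 0.5002 -0.1678  0.03  ] dark [ 0.5002 -0.1719  0.03  ]
[[0.489, -0.113], [0.538, -0.124], [0.514, -0.229], [0.466, -0.218]]
488.0 [206.  212.3] [16.1 34.5] 79.9 dark (np.float64(205.01911667765327), np.float64(211.8457481872116))
    0.006 [0.5249 0.1442 0.006 ] dark [0.5269 0.1476 0.006 ]
    0.03 [0.5235 0.1417 0.03  ] dark [0.5255 0.1451 0.03  ]
[[0.541, 0.201], [0.559, 0.096], [0.509, 0.088], [0.492, 0.193]]
643.0 [198.2 201.1] [216.7 150. ] 1.7 dark (np.float64(182.2580793571275), np.float64(155.1145167721422))
    0.006 [0.7285 0.2833 0.006 ] dark [0.7059 0.2183 0.006 ]
[... 636 characters left out ...]
183   4   6  11] [212.7 185.8]
[218 183   2   1   2] [218.5 183. ]
[219 188   1   1   1] [219. 188.]
[228 188   2   2   2] [228.5 188.5]
[214 204   4  10  18] [215.3 208.4]
[221 204   4   6  14] [222.5 206.5]
[223 211   2   2   4] [223.5 211.5]
[226 216   1   1   1] [226. 216.]
[216 219   1   1   1] [216. 219.]
[222 218   1   1   1] [222. 218.]
[226 219   3   1   3] [227. 219.]
[222 220   1   1   1] [222. 220.]
[221 248   3   2   6] [222.  248.5]
[229 248   4   2   6] [230.5 248.3]
[220 251   4  10  23] [221.2 255.4]
[228 251   5  10  22] [229.9 255.5]
[236 263   1   2   2] [236.  263.5]
[221 265   1   2   2] [221.  265.5]
[231 266   1   1   1] [231. 266.]
[233 266   4   3   6] [234.5 267.2]
```

```bash
python3 - <<'E'
from h import *
T=cap("top");S=cap("side")
for a,b in(((309.75,218.55),(226.1,254.6)),((251.46,217.72),(219.2,208.8)),((205,211.85),(220,180.4))):
    print(tri(T,a,S,b))
# tray rim corners from top zoom (3x, off 160,140) and floor in side
for p in((597,155),(766,187),(748,355),(570,324)):
    print(onz(T,160+p[0]/3,140+p[1]/3,.034).round(3))
# rim height: side far inner/outer corners (95,371),(338,371) /2.6
for top,sd in(((570,324),(95,371)),((597,155),(338,371))):
    print("rim tri",tri(T,(160+top[0]/3,140+top[1]/3),S,(150+sd[0]/2.6,160+sd[1]/2.6)))
E
```

```text
(array([ 0.50057615, -0.17211704,  0.02875945]), np.float64(0.0006264980389718331))
(array([0.50558227, 0.00479754, 0.02777012]), np.float64(7.755261095629655e-05))
(array([0.52461378, 0.14547059, 0.02715292]), np.float64(0.002080846546021812))
[ 0.58  -0.325  0.034]
[ 0.544 -0.496  0.034]
[ 0.376 -0.467  0.034]
[ 0.41  -0.289  0.034]
rim tri (array([ 0.40990071, -0.29102766,  0.0279676 ]), np.float64(0.00041051732809994397))
rim tri (array([ 0.58194239, -0.32623801,  0.0292353 ]), np.float64(0.003805844288232676))
```

```bash
cat > plan.py <<'E'
import sys
from h import *
from scipy.spatial.transform import Rotation as Ro
def ori(alpha,tau):
    a=np.radians(alpha);X=np.array([np.cos(a),np.sin(a),0]);Z=np.array([0,0,-1.]);Y=np.cross(Z,X)
    return np.c_[X,Y,Z]@Ro.from_euler("x",tau,degrees=True).as_matrix()
def plan(G,alpha,tau,s=None):
    "G grasp point world"
    s=s or r.read_state();R0=np.array(s["orientation"]);p0=np.array(s["eef_pos"])
    R=ori(alpha,tau);P=np.array(G)+.019*R[:,2]
    d=R0.T@(P-p0);w=Ro.from_matrix(R0.T@R).as_rotvec()
    print("G",G,"a",alpha,"tau",tau,"->",d.round(4).tolist(),w.round(3).tolist())
    return d,w
def st():
    s=r.read_state();R=s["orientation"]
    print("t",round(s["time_s"],2),"q",s["q"].round(1),"tcp",s["eef_pos"].round(4),"G",(s["eef_pos"]-.019*R[:,2]).round(4),"F",s["force"].round(1),"w",round(s["gripper_width"],4), "Z",R[:,2].round(3))
E
python3 - <<'E'
from plan import *
st();plan((.38,-.35,.2),-12,0);plan((.501,-.171,.13),-12,-45)
E
```

```text
t 0.3 q [-72.7   5.   78.6  -0.   96.5  -5.9] tcp [ 0.2171 -0.5052  0.1699] G [ 0.2171 -0.5052  0.1889] F [ 0.3  0.4 -0.6] w 0.0939 Z [-0.     0.001 -1.   ]
G (0.38, -0.35, 0.2) a -12 tau 0 -> [-0.0782, -0.211, -0.011] [-0.0, 0.001, -0.956]
G (0.501, -0.171, 0.13) a -12 tau -45 -> [-0.1839, -0.385, 0.0535] [-0.724, 0.375, -0.904]
```

Call:
{"op": "carry_out", "data": {
  "increments": [
    [-0.02, -0.05, -0.005, 0, 0, -0.19, -1],
    [-0.04, -0.1, -0.01, 0, 0, -0.38, -1],
    [-0.06, -0.16, -0.01, 0, 0, -0.57, -1],
    [-0.08, -0.21, -0.01, 0, 0, -0.76, -1],
    [-0.1, -0.26, -0.01, 0, 0, -0.956, -1]
  ]
}}

```text
time_s: 0.92
eef_pos: [0.4176, -0.3092, 0.1801]
orientation: [[0.976, -0.219, 0.0], [-0.219, -0.976, 0.0], [0.0, -0.0, -1.0]]
force: [0.1, -0.2, -0.2]
gripper_width: 0.0936
```

```bash
python3 - <<'E'
from plan import *
st();plan((.501,-.171,.12),-12,-45)
E
```

```text
t 0.93 q [-42.8   1.   81.6   0.   97.4 -30.1] tcp [ 0.4176 -0.3092  0.1801] G [ 0.4176 -0.3092  0.1991] F [ 0.1 -0.2 -0.2] w 0.0936 Z [ 0.  0. -1.]
G (0.501, -0.171, 0.12) a -12 tau -45 -> [0.0512, -0.1397, 0.0736] [-0.786, 0.005, -0.011]
```

Call:
{"op": "carry_out", "data": {
  "increments": [
    [0.01, -0.028, 0.015, -0.16, 0, 0, -1],
    [0.02, -0.056, 0.03, -0.32, 0, 0, -1],
    [0.03, -0.084, 0.044, -0.48, 0, -0.01, -1],
    [0.041, -0.112, 0.059, -0.64, 0, -0.01, -1],
    [0.051, -0.14, 0.074, -0.786, 0, -0.01, -1]
  ]
}}

```text
time_s: 1.55
eef_pos: [0.4994, -0.1822, 0.1068]
orientation: [[0.978, -0.147, -0.148], [-0.209, -0.689, -0.695], [-0.0, 0.71, -0.704]]
force: [0.6, -0.0, 0.5]
gripper_width: 0.0939
```

```bash
python3 - <<'E'
from plan import *
st();plan((.501,-.171,.024),-12,-45)
c=cap("top","a1.png")
E
```

```text
t 1.55 q [  3.   12.5  90.8 -43.3  91.   19.9] tcp [ 0.4994 -0.1822  0.1068] G [ 0.5022 -0.169   0.1202] F [ 0.6 -0.   0.5] w 0.0939 Z [-0.148 -0.695 -0.704]
G (0.501, -0.171, 0.024) a -12 tau -45 -> [-0.0007, -0.0668, 0.0693] [0.004, 0.001, -0.0]
```

View pics/a1.png

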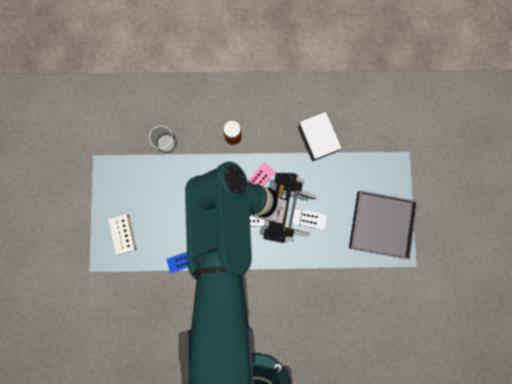

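Call:
{"op": "carry_out", "data": {
  "increments": [
    [0, -0.017, 0.017, 0, 0, 0, -1],
    [0, -0.034, 0.035, 0, 0, 0, -1],
    [0, -0.05, 0.052, 0, 0, 0, -1],
    [-0.001, -0.067, 0.069, 0.004, 0, 0, -1],
    [-0.001, -0.067, 0.069, 0.004, 0, 0, -1]
  ]
}}

```text
time_s: 2.22
eef_pos: [0.4942, -0.1783, -0.0008]
orientation: [[0.979, -0.13, -0.156], [-0.202, -0.694, -0.691], [-0.019, 0.708, -0.706]]
force: [0.2, 0.3, 0.3]
gripper_width: 0.0939
```

```bash
python3 - <<'E'
from plan import *
st()
c=cap("side","a2.png")
cv2.imwrite("pics/a2z.png",cv2.resize(c["img"][170:330,130:330,::-1],None,fx=3,fy=3))
E
```

```text
t 2.23 q [  3.3  19.4  95.8 -43.3  82.8  27.3] tcp [ 0.4942 -0.1783 -0.0008] G [ 0.4972 -0.1652  0.0127] F [0.2 0.3 0.3] w 0.0939 Z [-0.156 -0.691 -0.706]
```

View pics/a2z.png

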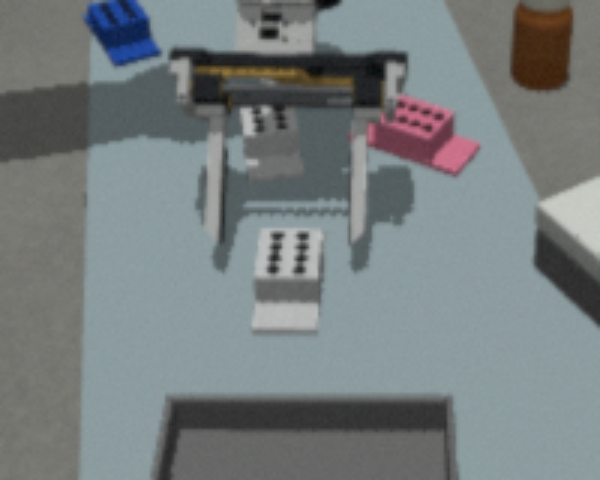

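```bash
python3 - <<'E'
from plan import *
st()
c=cap("side","a3.png")
s=r.read_state();p=proj(c,s["eef_pos"]);print((p-[130,170])*3)
cv2.imwrite("pics/a3z.png",cv2.resize(c["img"][170:330,130:330,::-1],None,fx=3,fy=3))
st()
E
```

```text
t 2.27 q [  3.3  19.4  95.7 -43.4  82.8  27.3] tcp [ 0.4954 -0.1783  0.0007] G [ 0.4983 -0.1651  0.0141] F [1.1 0.4 0.6] w 0.0937 Z [-0.154 -0.691 -0.706]
[284.95042063 287.83630141]
t 2.33 q [  3.3  19.3  95.6 -43.4  82.9  27.3] tcp [ 0.4963 -0.1781  0.0016] G [ 0.4992 -0.165   0.015 ] F [-0.2  0.2  0.1] w 0.0939 Z [-0.152 -0.691 -0.706]
```

View pics/a3z.png

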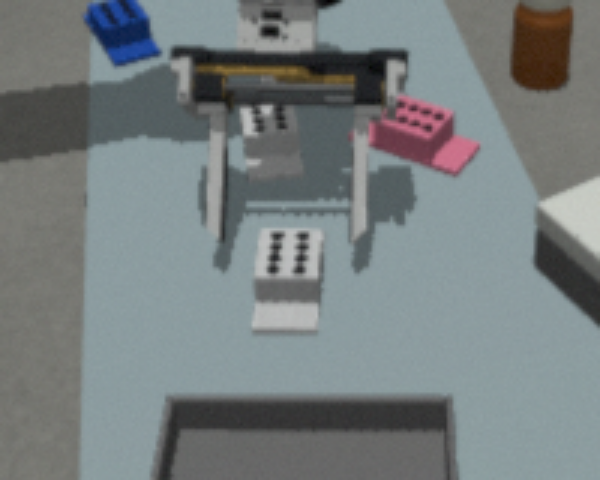

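```bash
python3 - <<'E'
from plan import *
st()
c=cap("side","a4.png");T=cap("top","a4t.png")
s=r.read_state();R=s["orientation"]
print(proj(T,(.4994,-.1822,.1068)))
for c2 in(c,T):
    for dx in(-.047,.047): print(proj(c2,s["eef_pos"]+dx*R[:,0]))
st()
cv2.imwrite("pics/a4z.png",cv2.resize(np.vstack([c["img"][190:290,160:360,::-1],T["img"][150:250,200:400,::-1]]),None,fx=3,fy=3))
E
```

```text
t 2.33 q [  3.3  19.3  95.6 -43.4  82.9  27.3] tcp [ 0.4963 -0.1781  0.0016] G [ 0.4992 -0.165   0.015 ] F [-0.2  0.2  0.1] w 0.0939 Z [-0.152 -0.691 -0.706]
[317.63452687 217.65799293]
[204.03135511 265.27313938]
[246.60110211 265.85941264]
[307.75354686 234.87874414]
[312.79419979 205.04683093]
t 2.42 q [  3.3  19.3  95.6 -43.4  82.8  27.3] tcp [ 0.4971 -0.1778  0.0023] G [ 0.5    -0.1647  0.0158] F [-0.4 -0.1 -0.2] w 0.0939 Z [-0.15  -0.691 -0.707]
```

View pics/a4z.png

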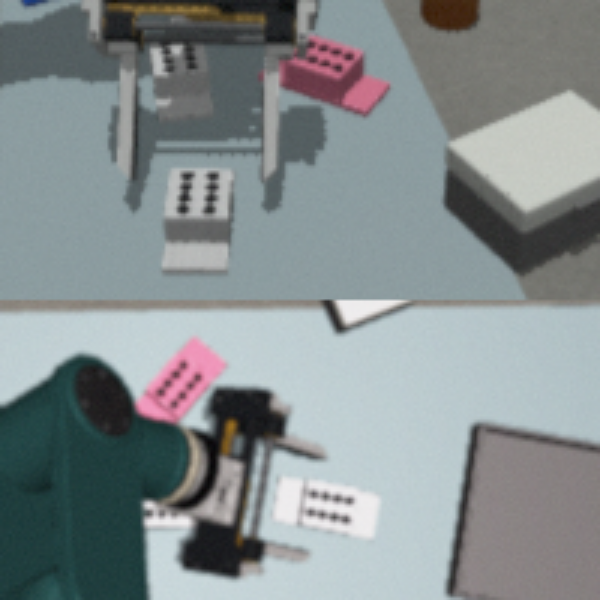

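```bash
python3 - <<'E'
from plan import *
T=cap("top");S=cap("side");st()
print(tri(T,(307.3,201.7),S,(249.3,250)),tri(T,(302.7,234.3),S,(203.3,250)))
st()
E
```

```text
t 2.52 q [  3.3  19.3  95.6 -43.4  82.8  27.3] tcp [ 0.4971 -0.1776  0.0023] G [ 0.5    -0.1645  0.0157] F [-0.2  0.7  0.1] w 0.0938 Z [-0.15  -0.691 -0.707]
(array([ 0.55251416, -0.16645997,  0.02814335]), np.float64(0.001589050093240862)) (array([ 0.45313365, -0.1489909 ,  0.03024706]), np.float64(3.872240705886564e-05))
t 2.52 q [  3.3  19.3  95.6 -43.4  82.8  27.3] tcp [ 0.4971 -0.1776  0.0023] G [ 0.5    -0.1645  0.0157] F [-0.2  0.7  0.1] w 0.0938 Z [-0.15  -0.691 -0.707]
```

```bash
python3 - <<'E'
import cv2,numpy as np
s=cv2.imread("pics/a4.png")[225:290,190:260];t=cv2.imread("pics/a4t.png")[190:245,280:335]
f=lambda a:cv2.resize(a,(390,390),interpolation=cv2.INTER_NEAREST)
cv2.imwrite("pics/a4zz.png",np.hstack([f(s),f(t)]))
E
```

```text
(no output)
```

View pics/a4zz.png

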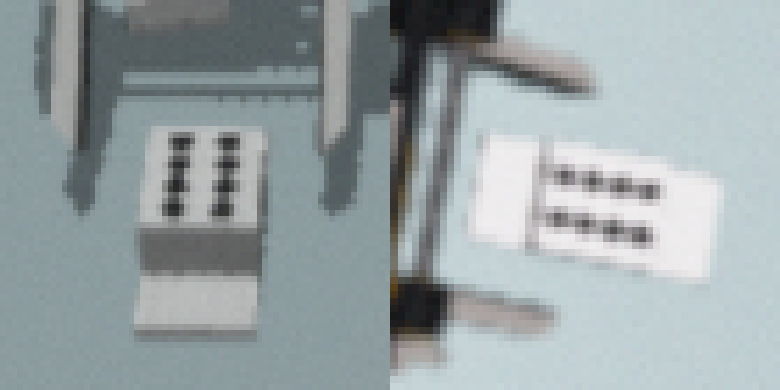

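Call:
{"op": "carry_out", "data": {
  "increments": [
    [0, 0, 0, 0, 0, 0, -1],
    [0, 0, 0, 0, 0, 0, -1],
    [0, 0, 0, 0, 0, 0, -1],
    [0, 0, 0, 0, 0, 0, -1],
    [0, 0, 0, 0, 0, 0, -1]
  ]
}}

```text
time_s: 3.15
eef_pos: [0.4971, -0.1776, 0.0022]
orientation: [[0.98, -0.133, -0.15], [-0.201, -0.694, -0.691], [-0.012, 0.707, -0.707]]
force: [-0.7, -0.2, 1.0]
gripper_width: 0.0943
```

```bash
python3 - <<'E'
from plan import *
st();T=cap("top","a5t.png");S=cap("side","a5.png");st()
s=S["img"][225:290,190:260,::-1];t=T["img"][190:245,280:335,::-1]
f=lambda a:cv2.resize(a,(390,390),interpolation=cv2.INTER_NEAREST)
cv2.imwrite("pics/a5zz.png",np.hstack([f(s),f(t)]))
E
```

```text
t 3.15 q [  3.3  19.3  95.6 -43.4  82.8  27.3] tcp [ 0.4971 -0.1776  0.0022] G [ 0.4999 -0.1645  0.0156] F [-0.7 -0.2  1. ] w 0.0943 Z [-0.15  -0.691 -0.707]
t 3.25 q [  3.3  19.3  95.6 -43.4  82.8  27.3] tcp [ 0.4971 -0.1776  0.0022] G [ 0.4999 -0.1645  0.0156] F [0.1 0.5 0. ] w 0.0941 Z [-0.15  -0.691 -0.707]
```

View pics/a5zz.png

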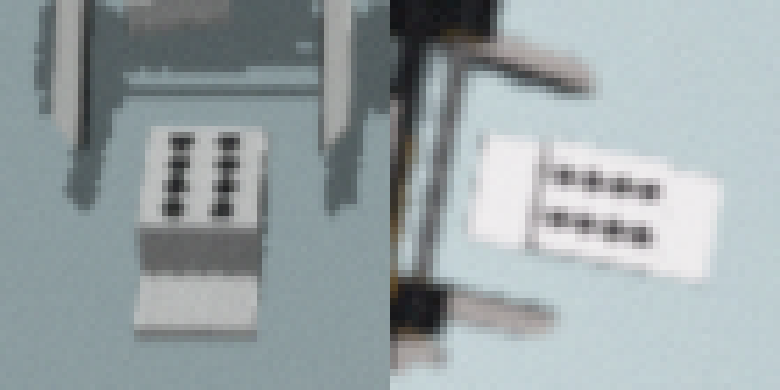

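Call:
{"op": "carry_out", "data": {
  "increments": [
    [0, -0.001, 0.001, 0, 0, 0, -1],
    [0, -0.002, 0.002, 0, 0, 0, -1],
    [0, -0.003, 0.003, 0, 0, 0, -1],
    [0, -0.003, 0.003, 0, 0, 0, -1],
    [0, -0.003, 0.003, 0, 0, 0, -1]
  ]
}}

```text
time_s: 3.88
eef_pos: [0.497, -0.1776, -0.002]
orientation: [[0.98, -0.133, -0.15], [-0.201, -0.694, -0.691], [-0.012, 0.707, -0.707]]
force: [-0.4, 0.2, 0.4]
gripper_width: 0.0937
```

```bash
python3 - <<'E'
from plan import *
T=cap("top")
print(proj(T,(.5043,-.159,.130)))
R=np.array([[0.978, -0.147, -0.148], [-0.209, -0.689, -0.695], [-0.0, 0.71, -0.704]])
for k in(0,.033):
  for dx in(-.05,.05): print(k,proj(T,np.array([.4994,-.1822,.1068])-k*R[:,2]+dx*R[:,0]))
a=cv2.imread("pics/a1.png")[180:250,270:340];cv2.imwrite("pics/a1z.png",cv2.resize(a,(490,490),interpolation=cv2.INTER_NEAREST))
a=cv2.imread("pics/top0.png")[290:384,400:512];cv2.imwrite("pics/t0g.png",cv2.resize(a,(672,564),interpolation=cv2.INTER_NEAREST))
R=np.array([[3.94753632e-01, -9.18786794e-01, 0],[-9.18784457e-01, -3.94754058e-01,0],[0,0,-1]])
for dx in(-.05,.05): print((proj(T,np.array([.217,-.505,.17])+dx*R[:,0])-[400,290])*6,(proj(T,np.array([.217,-.505,.203])+dx*R[:,0])-[400,290])*6)
E
```

```text
[310.74013797 215.66242625]
0 [314.5517522  235.04186828]
0 [320.68630594 200.44890285]
0.033 [307.65478158 233.40246832]
0.033 [313.98682655 198.11178399]
[190.75285479 245.44803689] [227.06541876 264.25385022]
[393.12869888 147.78734922] [435.80661881 163.30444223]
```

View pics/a1z.png

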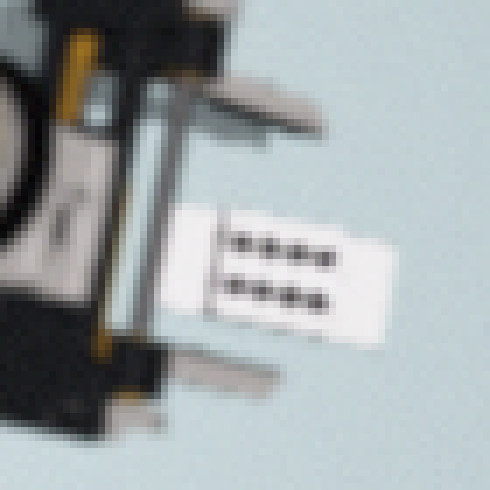

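View pics/t0g.png

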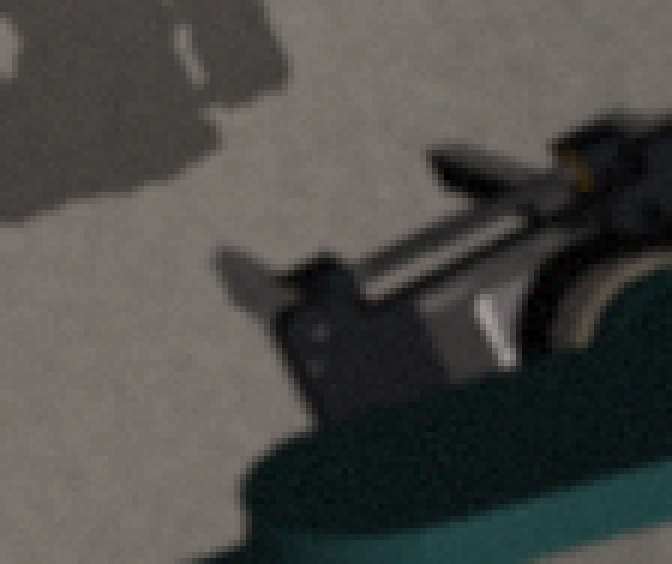

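```bash
sed -i 's/\.019\*/OFF*/g; s/^import sys/import sys\nOFF=.047/' plan.py; python3 - <<'E'
from plan import *
st();plan((.501,-.171,.024),-12,-45)
E
```

```text
t 3.92 q [  3.3  19.6  95.7 -43.4  82.5  27.6] tcp [ 0.4971 -0.1776 -0.002 ] G [ 0.5041 -0.1451  0.0312] F [-0.2  0.4 -0.5] w 0.0941 Z [-0.15  -0.691 -0.707]
G (0.501, -0.171, 0.024) a -12 tau -45 -> [0.0024, 0.0133, 0.0235] [0.0, 0.003, 0.014]
```

Call:
{"op": "carry_out", "data": {
  "increments": [
    [0.001, 0.005, 0.008, 0, 0, 0, -1],
    [0.001, 0.009, 0.015, 0, 0, 0, -1],
    [0.002, 0.012, 0.02, 0, 0, 0.01, -1],
    [0.002, 0.013, 0.023, 0, 0, 0.014, -1],
    [0.002, 0.013, 0.023, 0, 0, 0.014, -1]
  ]
}}

```text
time_s: 4.55
eef_pos: [0.4936, -0.2032, -0.0092]
orientation: [[0.978, -0.147, -0.151], [-0.211, -0.691, -0.691], [-0.003, 0.707, -0.707]]
force: [-0.2, -0.1, 0.6]
gripper_width: 0.0938
```

```bash
python3 - <<'E'
from plan import *
st();T=cap("top","a6t.png");S=cap("side","a6.png");st()
s=S["img"][225:290,190:260,::-1];t=T["img"][190:245,280:335,::-1]
f=lambda a:cv2.resize(a,(390,390),interpolation=cv2.INTER_NEAREST)
cv2.imwrite("pics/a6zz.png",np.hstack([f(s),f(t)]))
E
```

```text
t 4.55 q [  0.7  19.5  96.9 -44.4  80.1  27.4] tcp [ 0.4936 -0.2032 -0.0092] G [ 0.5006 -0.1707  0.024 ] F [-0.2 -0.1  0.6] w 0.0938 Z [-0.151 -0.691 -0.707]
t 4.65 q [  0.7  19.5  96.9 -44.4  80.1  27.4] tcp [ 0.4939 -0.2029 -0.0091] G [ 0.5009 -0.1704  0.0241] F [-1.1  0.7 -0.2] w 0.0939 Z [-0.15  -0.691 -0.707]
```

View pics/a6zz.png

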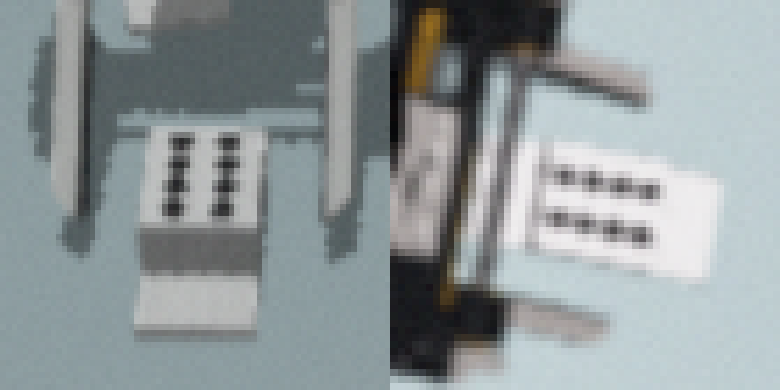

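```bash
python3 - <<'E'
from plan import *
T=cap("top");S=cap("side");st()
a=tri(T,(316.7,204.1),S,(249.6,263.2));b=tri(T,(310.7,235.8),S,(203.8,263.2));print(a,b)
m=(a[0]+b[0])/2;s=r.read_state();print(m,s["orientation"].T@(m-s["eef_pos"]))
E
```

```text
t 4.75 q [  0.8  19.5  96.9 -44.4  80.1  27.4] tcp [ 0.494  -0.2028 -0.009 ] G [ 0.501  -0.1703  0.0242] F [0.  0.4 0.5] w 0.094 Z [-0.15  -0.691 -0.707]
(array([ 0.54655686, -0.19694123,  0.01758289]), np.float64(0.0036460591258120527)) (array([ 0.44958069, -0.17540586,  0.01554698]), np.float64(0.002849545705673228))
[ 0.49806878 -0.18617354  0.01656493] [ 0.00045606  0.00601203 -0.03018595]
```

Call:
{"op": "carry_out", "data": {
  "increments": [
    [0, -0.002, 0.002, 0, 0, 0, -1],
    [0, -0.002, 0.002, 0, 0, 0, 0.3],
    [0, -0.002, 0.002, 0, 0, 0, 1],
    [0, -0.002, 0.002, 0, 0, 0, 1],
    [0, -0.002, 0.002, 0, 0, 0, 1]
  ],
  "squeeze": 30
}}

```text
time_s: 5.38
eef_pos: [0.494, -0.2028, -0.0118]
orientation: [[0.978, -0.147, -0.15], [-0.21, -0.692, -0.691], [-0.002, 0.707, -0.707]]
force: [-0.2, 0.1, 0.0]
gripper_width: 0.0576
```

```bash
python3 - <<'E'
from plan import *
st();S=cap("side","a7.png");T=cap("top","a7t.png")
s=S["img"][225:290,190:260,::-1];t=T["img"][190:245,280:335,::-1]
f=lambda a:cv2.resize(a,(390,390),interpolation=cv2.INTER_NEAREST)
cv2.imwrite("pics/a7zz.png",np.hstack([f(s),f(t)]))
E
```

```text
t 5.38 q [  0.8  19.7  97.  -44.4  79.9  27.7] tcp [ 0.494  -0.2028 -0.0118] G [ 0.5011 -0.1703  0.0214] F [-0.2  0.1  0. ] w 0.0576 Z [-0.15  -0.691 -0.707]
```

View pics/a7zz.png

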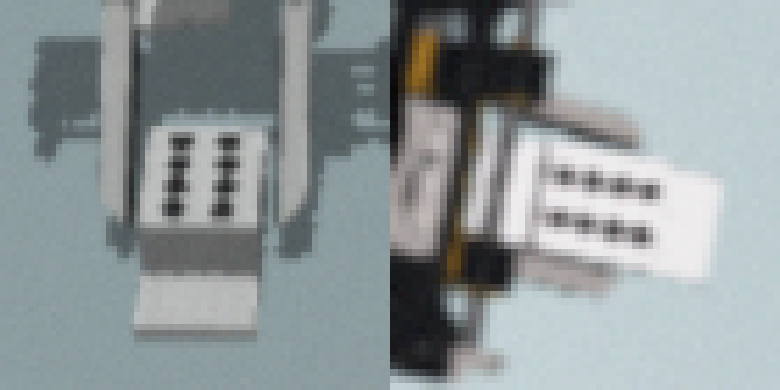

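Call:
{"op": "carry_out", "data": {
  "increments": [
    [0, 0, 0, 0, 0, 0, 1],
    [0, 0, 0, 0, 0, 0, 1],
    [0, 0, 0, 0, 0, 0, 1],
    [0, 0, 0, 0, 0, 0, 1],
    [0, 0.014, -0.014, 0, 0, 0, 1]
  ]
}}

```text
time_s: 6.1
eef_pos: [0.4923, -0.2024, 0.0064]
orientation: [[0.978, -0.144, -0.153], [-0.21, -0.693, -0.69], [-0.007, 0.707, -0.707]]
force: [0.9, -0.5, -2.7]
gripper_width: 0.0457
```

```bash
python3 - <<'E'
from plan import *
st()
for t in(-24,-3,17): plan((.504,-.155,.10),-12,t)
E
```

```text
t 6.1 q [  0.8  18.2  96.5 -44.1  81.5  26. ] tcp [ 0.4923 -0.2024  0.0064] G [ 0.4995 -0.17    0.0397] F [ 0.9 -0.5 -2.7] w 0.0457 Z [-0.153 -0.69  -0.707]
G (0.504, -0.155, 0.1) a -12 tau -24 -> [0.0012, 0.0148, -0.0568] [0.366, 0.007, 0.002]
G (0.504, -0.155, 0.1) a -12 tau -3 -> [0.0011, 0.0002, -0.0658] [0.733, 0.007, 0.001]
G (0.504, -0.155, 0.1) a -12 tau 17 -> [0.0011, -0.0099, -0.0786] [1.082, 0.008, -0.0]
```

```bash
python3 - <<'E'
from plan import *
for k,t in enumerate((-35.5,-25.5,-15.5,-5.5,4.5)): plan((.504,-.155,min(.11,.055+.018*k)),-12,t)
E
```

```text
G (0.504, -0.155, 0.055) a -12 tau -35.5 -> [0.0015, -0.0079, -0.0225] [0.166, 0.007, 0.003]
G (0.504, -0.155, 0.073) a -12 tau -25.5 -> [0.0013, -0.0031, -0.0373] [0.34, 0.007, 0.002]
G (0.504, -0.155, 0.091) a -12 tau -15.5 -> [0.0012, 0.0021, -0.0534] [0.515, 0.007, 0.002]
G (0.504, -0.155, 0.10899999999999999) a -12 tau -5.5 -> [0.0011, 0.0081, -0.0708] [0.689, 0.007, 0.001]
G (0.504, -0.155, 0.11) a -12 tau 4.5 -> [0.0011, 0.003, -0.0773] [0.864, 0.007, 0.0]
```

Call:
{"op": "carry_out", "data": {
  "increments": [
    [0.001, -0.006, -0.023, 0.166, 0.007, 0.003, 1],
    [0.001, -0.003, -0.038, 0.34, 0.007, 0.002, 1],
    [0.001, 0.002, -0.053, 0.515, 0.007, 0.002, 1],
    [0.001, 0.008, -0.071, 0.69, 0.007, 0.001, 1],
    [0.001, 0.003, -0.077, 0.864, 0.007, 0, 1]
  ]
}}

```text
time_s: 6.72
eef_pos: [0.5065, -0.1525, 0.0676]
orientation: [[0.979, -0.205, 0.024], [-0.206, -0.975, 0.078], [0.007, -0.081, -0.997]]
force: [0.6, -0.2, -3.8]
gripper_width: 0.0459
```

```bash
python3 - <<'E'
from plan import *
st()
for k,t in enumerate((14.5,24.5,35,45,55)): plan((.504,-.155,.10-.003*k),-12,t)
E
```

```text
t 6.72 q [-26.3   4.9  90.5   4.6  85.3 -14.8] tcp [ 0.5065 -0.1525  0.0676] G [ 0.5054 -0.1561  0.1145] F [ 0.6 -0.2 -3.8] w 0.0459 Z [ 0.024  0.078 -0.997]
G (0.504, -0.155, 0.1) a -12 tau 14.5 -> [-0.002, -0.0077, 0.0138] [0.172, -0.007, 0.003]
G (0.504, -0.155, 0.097) a -12 tau 24.5 -> [-0.002, -0.0153, 0.0147] [0.346, -0.007, 0.004]
G (0.504, -0.155, 0.094) a -12 tau 35 -> [-0.002, -0.0229, 0.014] [0.529, -0.006, 0.004]
G (0.504, -0.155, 0.091) a -12 tau 45 -> [-0.0019, -0.0293, 0.0123] [0.704, -0.006, 0.005]
G (0.504, -0.155, 0.08800000000000001) a -12 tau 55 -> [-0.0019, -0.0348, 0.0094] [0.878, -0.006, 0.006]
```

Call:
{"op": "carry_out", "data": {
  "increments": [
    [-0.002, -0.008, 0.014, 0.172, -0.007, 0.003, 1],
    [-0.002, -0.015, 0.015, 0.346, -0.007, 0.004, 1],
    [-0.002, -0.023, 0.014, 0.529, -0.006, 0.004, 1],
    [-0.002, -0.029, 0.012, 0.704, -0.006, 0.005, 1],
    [-0.002, -0.035, 0.009, 0.878, -0.006, 0.006, 1]
  ]
}}

```text
time_s: 7.35
eef_pos: [0.512, -0.119, 0.0625]
orientation: [[0.978, -0.117, 0.172], [-0.208, -0.561, 0.801], [0.003, -0.819, -0.573]]
force: [0.7, 0.8, -2.8]
gripper_width: 0.0459
```

```bash
python3 - <<'E'
from plan import *
st();S=cap("side","a8.png");T=cap("top","a8t.png")
s=S["img"][160:320,150:310,::-1];t=T["img"][150:270,250:400,::-1]
f=lambda a:cv2.resize(a,(400,400))
cv2.imwrite("pics/a8zz.png",np.hstack([f(s),f(t)]))
for z in(.07,.05): plan((.504,-.155,z),-12,60)
E
```

```text
t 7.35 q [-49.1  24.7  86.9  42.5 104.4 -40.1] tcp [ 0.512  -0.119   0.0625] G [ 0.5039 -0.1566  0.0895] F [ 0.7  0.8 -2.8] w 0.0459 Z [ 0.172  0.801 -0.573]
G (0.504, -0.155, 0.07) a -12 tau 60 -> [0.0021, 0.0064, 0.0094] [0.086, 0.002, -0.009]
G (0.504, -0.155, 0.05) a -12 tau 60 -> [0.0023, 0.0228, 0.0209] [0.086, 0.002, -0.009]
```

View pics/a8zz.png

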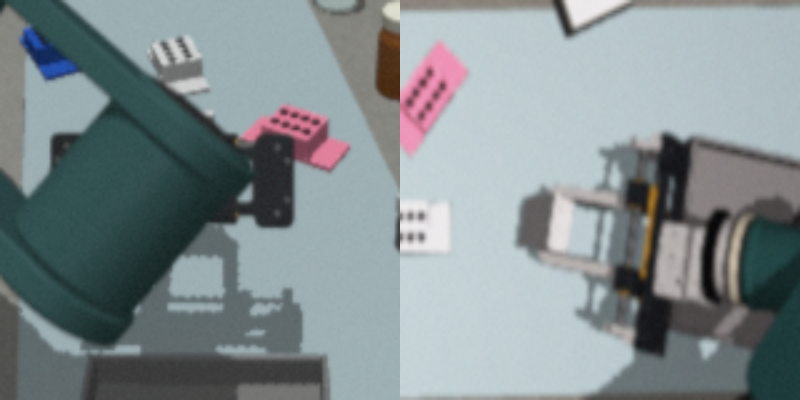

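Call:
{"op": "carry_out", "data": {
  "increments": [
    [0.001, 0.002, 0.005, 0.05, 0, -0.004, 1],
    [0.002, 0.006, 0.009, 0.086, 0.002, -0.009, 1],
    [0.002, 0.012, 0.013, 0.086, 0.002, -0.009, 1],
    [0.002, 0.018, 0.017, 0.086, 0.002, -0.009, 1],
    [0.002, 0.021, 0.02, 0.086, 0.002, -0.009, 1]
  ]
}}

```text
time_s: 8.07
eef_pos: [0.5124, -0.1147, 0.0285]
orientation: [[0.978, -0.103, 0.18], [-0.207, -0.49, 0.847], [0.001, -0.866, -0.501]]
force: [-0.1, -0.3, -2.8]
gripper_width: 0.0459
```

```bash
python3 - <<'E'
from plan import *
st();S=cap("side","a9.png");T=cap("top","a9t.png");st()
s=S["img"][160:320,150:310,::-1];t=T["img"][170:250,280:380,::-1]
f=lambda a:cv2.resize(a,(400,400))
cv2.imwrite("pics/a9zz.png",np.hstack([f(s),f(t)]))
E
```

```text
t 8.07 q [-50.1  30.1  87.3  44.6 104.1 -43.9] tcp [ 0.5124 -0.1147  0.0285] G [ 0.5039 -0.1544  0.052 ] F [-0.1 -0.3 -2.8] w 0.0459 Z [ 0.18   0.847 -0.501]
t 8.18 q [-50.1  30.2  87.3  44.6 104.1 -43.9] tcp [ 0.5121 -0.1145  0.0283] G [ 0.5037 -0.1543  0.0518] F [ 0.5 -0.4 -2. ] w 0.0457 Z [ 0.179  0.847 -0.5  ]
```

View pics/a9zz.png

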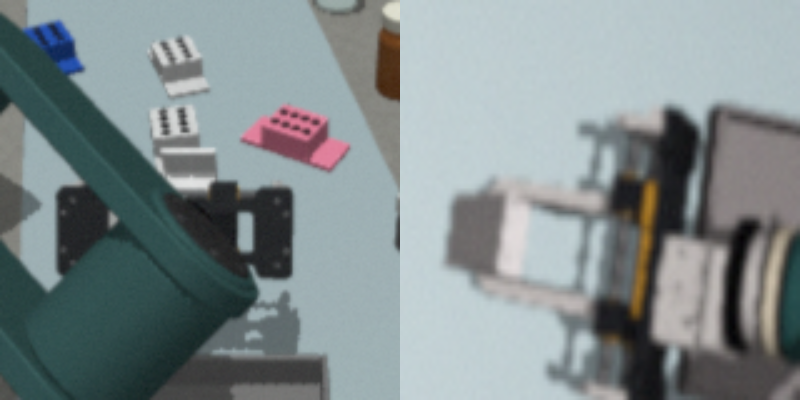

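Call:
{"op": "carry_out", "data": {
  "increments": [
    [0, 0.002, 0.001, 0, 0, 0, 1],
    [0, 0.003, 0.002, 0, 0, 0, 1],
    [0, 0.004, 0.002, 0, 0, 0, 1],
    [0, 0.004, 0.002, 0, 0, 0, 1],
    [0, 0.004, 0.002, 0, 0, 0, 1]
  ]
}}

```text
time_s: 8.8
eef_pos: [0.5122, -0.1146, 0.0242]
orientation: [[0.978, -0.103, 0.179], [-0.207, -0.489, 0.848], [-0.0, -0.866, -0.499]]
force: [0.9, 1.4, -0.9]
gripper_width: 0.0457
```

Call:
{"op": "carry_out", "data": {
  "increments": [
    [0, 0.001, 0.001, 0, 0, 0, -1],
    [0, 0.001, 0.001, 0, 0, 0, -1],
    [0, 0.001, 0.001, 0, 0, 0, -1],
    [0, 0.001, 0.001, 0, 0, 0, -1],
    [0, 0.001, 0.001, 0, 0, 0, -1]
  ]
}}

```text
time_s: 9.43
eef_pos: [0.5123, -0.1143, 0.0229]
orientation: [[0.978, -0.103, 0.18], [-0.207, -0.489, 0.848], [0.0, -0.866, -0.499]]
force: [-0.3, -0.0, 0.7]
gripper_width: 0.0916
```

```bash
python3 - <<'E'
from plan import *
st();S=cap("side","b1.png");T=cap("top","b1t.png");st()
s=S["img"][160:320,150:310,::-1];t=T["img"][170:250,280:380,::-1]
f=lambda a:cv2.resize(a,(400,400))
cv2.imwrite("pics/b1zz.png",np.hstack([f(s),f(t)]))
E
```

```text
t 9.43 q [-50.1  30.6  87.4  44.6 103.8 -44.3] tcp [ 0.5123 -0.1143  0.0229] G [ 0.5038 -0.1541  0.0464] F [-0.3 -0.   0.7] w 0.0916 Z [ 0.18   0.848 -0.499]
t 9.53 q [-50.1  30.6  87.4  44.6 103.8 -44.3] tcp [ 0.5122 -0.1142  0.0229] G [ 0.5038 -0.154   0.0463] F [-1.  -0.7 -0.4] w 0.0936 Z [ 0.179  0.848 -0.499]
```

View pics/b1zz.png

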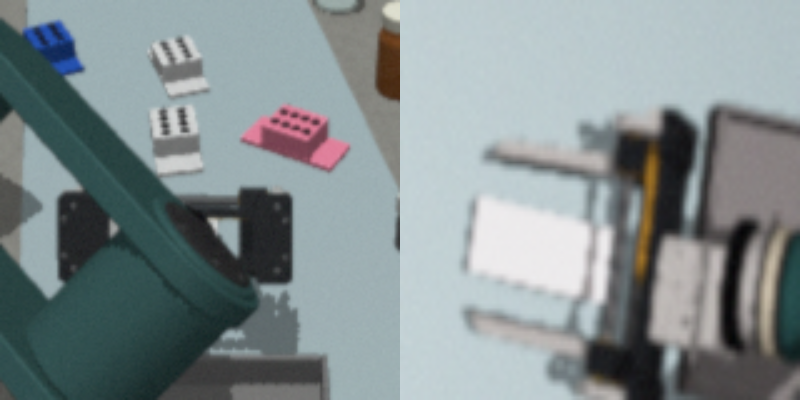

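```bash
python3 - <<'E'
from plan import *
st()
for g,a,t in(((.497,-.215,.10),-12,60),((.50,-.18,.13),-10,45),((.50,-.14,.16),-8,34),((.505,-.09,.17),-6,24),((.5055,-.05,.17),-3,14)):plan(g,a,t)
E
```

```text
t 9.53 q [-50.1  30.6  87.4  44.6 103.8 -44.3] tcp [ 0.5122 -0.1142  0.0229] G [ 0.5038 -0.154   0.0463] F [-1.  -0.7 -0.4] w 0.0936 Z [ 0.179  0.848 -0.499]
G (0.497, -0.215, 0.1) a -12 tau 60 -> [0.006, -0.016, -0.0797] [-0.001, 0.001, 0.0]
G (0.5, -0.18, 0.13) a -10 tau 45 -> [0.0005, -0.0472, -0.0661] [-0.262, -0.027, -0.021]
G (0.5, -0.14, 0.16) a -8 tau 34 -> [-0.0085, -0.0843, -0.0504] [-0.454, -0.051, -0.047]
G (0.505, -0.09, 0.17) a -6 tau 24 -> [-0.0141, -0.1108, -0.0164] [-0.628, -0.071, -0.079]
G (0.5055, -0.05, 0.17) a -3 tau 14 -> [-0.0217, -0.1242, 0.0122] [-0.802, -0.097, -0.128]
```

Call:
{"op": "carry_out", "data": {
  "increments": [
    [0.002, -0.008, -0.05, 0, 0, 0, -1],
    [0.003, -0.016, -0.08, 0, 0, 0, -1],
    [0.001, -0.047, -0.07, -0.17, -0.02, -0.01, -1],
    [-0.005, -0.085, -0.06, -0.34, -0.04, -0.03, -1],
    [-0.012, -0.11, -0.035, -0.51, -0.06, -0.06, -1]
  ]
}}

```text
time_s: 10.15
eef_pos: [0.507, -0.0886, 0.1382]
orientation: [[0.992, -0.106, 0.069], [-0.126, -0.856, 0.502], [0.006, -0.506, -0.862]]
force: [0.5, 0.0, -0.3]
gripper_width: 0.094
```

```bash
python3 - <<'E'
from plan import *
st();S=cap("side","b2.png");T=cap("top","b2t.png");st()
s=S["img"][160:320,150:310,::-1];t=T["img"][150:270,230:380,::-1]
f=lambda a:cv2.resize(a,(400,400))
cv2.imwrite("pics/b2zz.png",np.hstack([f(s),f(t)]))
plan((.5055,.0045,.12),0,-45)
E
```

```text
t 10.15 q [-36.2   7.7  85.2  27.  101.3 -27.1] tcp [ 0.507  -0.0886  0.1382] G [ 0.5038 -0.1122  0.1788] F [ 0.5  0.  -0.3] w 0.094 Z [ 0.069  0.502 -0.862]
t 10.25 q [-35.7   7.4  85.2  27.2 101.5 -27.2] tcp [ 0.508  -0.0826  0.1424] G [ 0.5048 -0.1062  0.1829] F [-0.  -0.9  0.2] w 0.0939 Z [ 0.069  0.503 -0.861]
G (0.5055, 0.0045, 0.12) a 0 tau -45 -> [-0.0094, -0.0176, 0.0749] [-1.316, 0.002, -0.124]
```

View pics/b2zz.png

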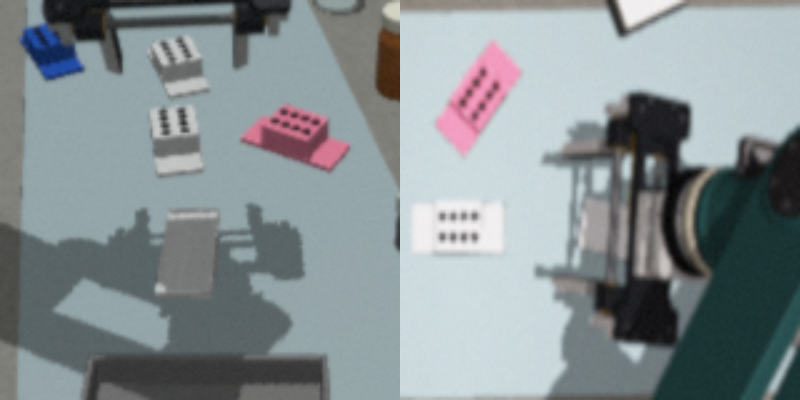

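```bash
python3 - <<'E'
from plan import *
for g,a,t in(((.505,-.08,.18),-5,20),((.505,-.06,.175),-4,10),((.505,-.04,.17),-3,0),((.5055,-.02,.165),-2,-10),((.5055,-.01,.16),-1,-20)):plan(g,a,t)
E
```

```text
G (0.505, -0.08, 0.18) a -5 tau 20 -> [-0.0038, -0.0124, 0.0149] [-0.183, -0.023, -0.019]
G (0.505, -0.06, 0.175) a -4 tau 10 -> [-0.0061, -0.0191, 0.0271] [-0.358, -0.028, -0.038]
G (0.505, -0.04, 0.17) a -3 tau 0 -> [-0.0081, -0.0263, 0.038] [-0.532, -0.029, -0.057]
G (0.5055, -0.02, 0.165) a -2 tau -10 -> [-0.0093, -0.0343, 0.0476] [-0.706, -0.027, -0.077]
G (0.5055, -0.01, 0.16) a -1 tau -20 -> [-0.0096, -0.0347, 0.0512] [-0.88, -0.023, -0.098]
```

Call:
{"op": "carry_out", "data": {
  "increments": [
    [-0.004, -0.012, 0.015, -0.183, -0.02, -0.02, -1],
    [-0.006, -0.019, 0.027, -0.358, -0.028, -0.04, -1],
    [-0.008, -0.026, 0.038, -0.532, -0.03, -0.057, -1],
    [-0.009, -0.034, 0.048, -0.706, -0.027, -0.077, -1],
    [-0.01, -0.035, 0.051, -0.88, -0.023, -0.098, -1]
  ]
}}

```text
time_s: 10.88
eef_pos: [0.5048, -0.0256, 0.1163]
orientation: [[1.0, -0.016, -0.006], [-0.017, -0.938, -0.346], [-0.0, 0.346, -0.938]]
force: [-0.5, -0.3, 0.0]
gripper_width: 0.0941
```

```bash
python3 - <<'E'
from plan import *
st()
for g,a,t in(((.505,-.0,.13),0,-30),((.5055,.0045,.10),0,-40),((.5055,.0045,.07),0,-45)):plan(g,a,t)
E
```

```text
t 10.88 q [  5.8   2.6  89.9 -20.1  89.9   7.2] tcp [ 0.5048 -0.0256  0.1163] G [ 0.5051 -0.0094  0.1603] F [-0.5 -0.3  0. ] w 0.0941 Z [-0.006 -0.346 -0.938]
G (0.505, -0.0, 0.13) a 0 tau -30 -> [0.0001, -0.0113, 0.0246] [-0.17, 0.007, -0.016]
G (0.5055, 0.0045, 0.1) a 0 tau -40 -> [0.0007, -0.018, 0.0491] [-0.344, 0.009, -0.015]
G (0.5055, 0.0045, 0.07) a 0 tau -45 -> [0.0007, -0.0246, 0.0756] [-0.432, 0.009, -0.015]
```

Call:
{"op": "carry_out", "data": {
  "increments": [
    [0, -0.011, 0.025, -0.17, 0.007, -0.016, -1],
    [0.001, -0.018, 0.049, -0.344, 0.009, -0.015, -1],
    [0.001, -0.025, 0.076, -0.432, 0.009, -0.015, -1],
    [0.001, -0.029, 0.088, -0.432, 0.009, -0.015, -1],
    [0.001, -0.033, 0.099, -0.432, 0.009, -0.015, -1]
  ]
}}

```text
time_s: 11.5
eef_pos: [0.5061, -0.0297, 0.0118]
orientation: [[1.0, -0.001, -0.001], [-0.001, -0.707, -0.707], [-0.0, 0.707, -0.707]]
force: [0.0, 0.8, -0.1]
gripper_width: 0.0936
```

```bash
python3 - <<'E'
from plan import *
st();T=cap("top","b3t.png");S=cap("side","b3.png");st();plan((.5055,.0045,.0215),0,-45)
s=S["img"][180:240,190:250,::-1];t=T["img"][190:245,225:280,::-1]
f=lambda a:cv2.resize(a,(390,390),interpolation=cv2.INTER_NEAREST)
cv2.imwrite("pics/b3zz.png",np.hstack([f(s),f(t)]))
E
```

```text
t 11.5 q [ 19.8  18.5  95.3 -41.7  86.3  30.4] tcp [ 0.5061 -0.0297  0.0118] G [0.5061 0.0035 0.0451] F [ 0.   0.8 -0.1] w 0.0936 Z [-0.001 -0.707 -0.707]
t 11.6 q [ 19.8  18.4  95.3 -41.7  86.3  30.4] tcp [ 0.5057 -0.03    0.012 ] G [0.5058 0.0032 0.0453] F [ 0.7 -0.7 -0.5] w 0.0942 Z [-0.002 -0.707 -0.708]
G (0.5055, 0.0045, 0.0215) a 0 tau -45 -> [-0.0002, -0.0177, 0.0159] [-0.001, 0.002, -0.001]
```

View pics/b3zz.png

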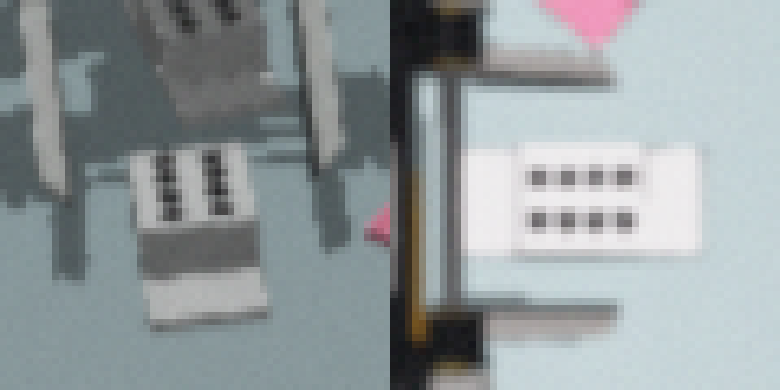

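Call:
{"op": "carry_out", "data": {
  "increments": [
    [0, -0.009, 0.008, 0, 0, 0, -1],
    [0, -0.016, 0.014, 0, 0, 0, -0.6],
    [0, -0.018, 0.016, 0, 0, 0, 0],
    [0, -0.018, 0.016, 0, 0, 0, 1],
    [0, -0.018, 0.016, 0, 0, 0, 1]
  ],
  "squeeze": 30
}}

```text
time_s: 12.22
eef_pos: [0.506, -0.0284, -0.0118]
orientation: [[1.0, -0.002, -0.001], [-0.002, -0.708, -0.707], [0.0, 0.707, -0.708]]
force: [0.7, -1.4, -0.1]
gripper_width: 0.0573
```

Call:
{"op": "carry_out", "data": {
  "increments": [
    [0, 0, 0, 0, 0, 0, 1],
    [0, 0, 0, 0, 0, 0, 1],
    [0, 0, 0, 0, 0, 0, 1],
    [0, 0.004, -0.004, 0, 0, 0, 1],
    [0, 0.014, -0.014, 0, 0, 0, 1]
  ]
}}

```text
time_s: 12.85
eef_pos: [0.5051, -0.0286, 0.0077]
orientation: [[1.0, 0.0, -0.003], [-0.002, -0.707, -0.707], [-0.002, 0.707, -0.707]]
force: [-0.5, 0.1, -1.4]
gripper_width: 0.0459
```

```bash
python3 - <<'E'
from plan import *
st()
for k,t in enumerate((-35.5,-25.5,-15.5,-5.5,4.5)): plan((.5055,.02,min(.11,.055+.018*k)),0,t)
E
```

```text
t 12.85 q [ 20.   18.8  95.4 -41.7  86.1  30.8] tcp [ 0.5051 -0.0286  0.0077] G [0.5052 0.0046 0.0409] F [-0.5  0.1 -1.4] w 0.0459 Z [-0.003 -0.707 -0.707]
G (0.5055, 0.02, 0.055) a 0 tau -35.5 -> [0.0003, -0.0087, -0.0215] [0.165, 0.003, -0.0]
G (0.5055, 0.02, 0.073) a 0 tau -25.5 -> [0.0003, -0.0039, -0.0363] [0.34, 0.003, -0.0]
G (0.5055, 0.02, 0.091) a 0 tau -15.5 -> [0.0002, 0.0014, -0.0524] [0.514, 0.003, -0.001]
G (0.5055, 0.02, 0.10899999999999999) a 0 tau -5.5 -> [0.0002, 0.0073, -0.0698] [0.689, 0.003, -0.001]
G (0.5055, 0.02, 0.11) a 0 tau 4.5 -> [0.0002, 0.0022, -0.0762] [0.863, 0.003, -0.001]
```

Call:
{"op": "carry_out", "data": {
  "increments": [
    [0, -0.007, -0.022, 0.166, 0.003, 0, 1],
    [0, -0.004, -0.037, 0.34, 0.003, 0, 1],
    [0, 0.002, -0.053, 0.515, 0.003, 0, 1],
    [0, 0.007, -0.07, 0.69, 0.003, 0, 1],
    [0, 0.002, -0.076, 0.864, 0.003, 0, 1]
  ]
}}

```text
time_s: 13.48
eef_pos: [0.5071, 0.0234, 0.067]
orientation: [[1.0, 0.001, 0.008], [0.0, -0.997, 0.082], [0.008, -0.082, -0.997]]
force: [-0.5, 0.4, -3.3]
gripper_width: 0.0461
```

```bash
python3 - <<'E'
from plan import *
st()
for k,t in enumerate((14.5,24.5,35,45,55)): plan((.5055,.02,.10-.003*k),0,t)
E
```

```text
t 13.47 q [-7.4  1.8 93.9  4.8 84.5 -7.9] tcp [0.5071 0.0234 0.067 ] G [0.5068 0.0196 0.1138] F [-0.5  0.4 -3.3] w 0.0461 Z [ 0.008  0.082 -0.997]
G (0.5055, 0.02, 0.1) a 0 tau 14.5 -> [-0.0017, -0.0073, 0.0131] [0.17, -0.007, 0.002]
G (0.5055, 0.02, 0.097) a 0 tau 24.5 -> [-0.0017, -0.015, 0.014] [0.345, -0.007, 0.002]
G (0.5055, 0.02, 0.094) a 0 tau 35 -> [-0.0017, -0.0225, 0.0134] [0.528, -0.007, 0.003]
G (0.5055, 0.02, 0.091) a 0 tau 45 -> [-0.0017, -0.0289, 0.0116] [0.703, -0.007, 0.004]
G (0.5055, 0.02, 0.08800000000000001) a 0 tau 55 -> [-0.0017, -0.0345, 0.0088] [0.877, -0.007, 0.004]
```

Call:
{"op": "carry_out", "data": {
  "increments": [
    [-0.002, -0.007, 0.013, 0.17, -0.007, 0.002, 1],
    [-0.002, -0.015, 0.014, 0.345, -0.007, 0.002, 1],
    [-0.002, -0.023, 0.013, 0.528, -0.007, 0.003, 1],
    [-0.002, -0.029, 0.012, 0.703, -0.007, 0.004, 1],
    [-0.002, -0.035, 0.009, 0.877, -0.007, 0.004, 1]
  ]
}}

```text
time_s: 14.1
eef_pos: [0.5055, 0.0575, 0.0618]
orientation: [[1.0, 0.003, 0.001], [0.0, -0.573, 0.82], [0.003, -0.82, -0.573]]
force: [0.1, 0.5, -2.5]
gripper_width: 0.0457
```

```bash
python3 - <<'E'
from plan import *
st();T=cap("top","b4t.png")
t=T["img"][160:260,220:345,::-1]
cv2.imwrite("pics/b4zz.png",cv2.resize(t,(625,500)))
for z,t in((.08,60),(.07,60),(.06,60),(.053,60),(.049,60)): plan((.5055,.02,z),0,t)
E
```

```text
t 14.1 q [-32.9  19.2  94.6  44.4 100.1 -38.8] tcp [0.5055 0.0575 0.0618] G [0.5054 0.019  0.0887] F [ 0.1  0.5 -2.5] w 0.0457 Z [ 0.001  0.82  -0.573]
G (0.5055, 0.02, 0.08) a 0 tau 60 -> [0.0019, -0.002, 0.0035] [0.08, 0.001, -0.008]
G (0.5055, 0.02, 0.07) a 0 tau 60 -> [0.002, 0.0063, 0.0092] [0.08, 0.001, -0.008]
G (0.5055, 0.02, 0.06) a 0 tau 60 -> [0.002, 0.0145, 0.0148] [0.08, 0.001, -0.008]
G (0.5055, 0.02, 0.053) a 0 tau 60 -> [0.0021, 0.0203, 0.0188] [0.08, 0.001, -0.008]
G (0.5055, 0.02, 0.049) a 0 tau 60 -> [0.0021, 0.0235, 0.0211] [0.08, 0.001, -0.008]
```

View pics/b4zz.png

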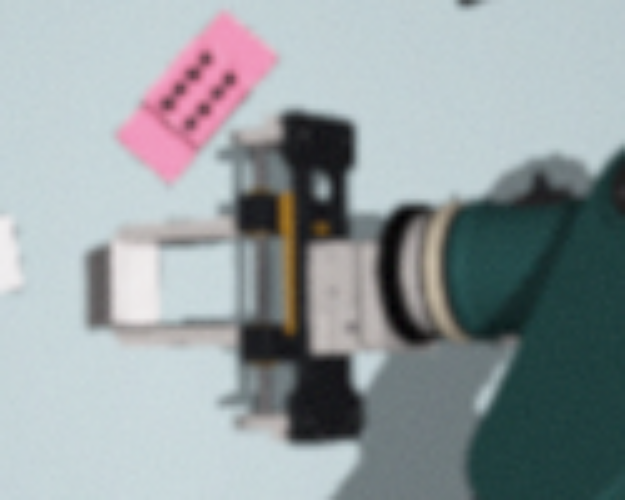

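Call:
{"op": "carry_out", "data": {
  "increments": [
    [0.002, 0.002, 0.006, 0.08, 0, -0.008, 1],
    [0.002, 0.01, 0.012, 0.08, 0, -0.008, 1],
    [0.002, 0.018, 0.017, 0.08, 0, -0.008, 1],
    [0.002, 0.023, 0.021, 0.08, 0, -0.008, 1],
    [0.002, 0.024, 0.022, 0.08, 0, -0.008, 1]
  ]
}}

```text
time_s: 14.78
eef_pos: [0.5053, 0.0616, 0.0248]
orientation: [[1.0, 0.001, -0.002], [0.002, -0.501, 0.866], [0.0, -0.866, -0.501]]
force: [-0.1, 0.2, -1.7]
gripper_width: 0.0456
```

```bash
python3 - <<'E'
from plan import *
st()
E
```

```text
t 14.78 q [-33.9  25.4  95.1  46.6  99.4 -43.7] tcp [0.5053 0.0616 0.0248] G [0.5054 0.0209 0.0484] F [-0.1  0.2 -1.7] w 0.0456 Z [-0.002  0.866 -0.501]
```

Near touch; lower 1–2 mm and release.

Call:
{"op": "carry_out", "data": {
  "increments": [
    [0, 0.002, 0.001, 0, 0, 0, 1],
    [0, 0.002, 0.001, 0, 0, 0, -1],
    [0, 0.002, 0.001, 0, 0, 0, -1],
    [0, 0.002, 0.001, 0, 0, 0, -1],
    [0, 0.002, 0.001, 0, 0, 0, -1]
  ]
}}

```text
time_s: 15.4
eef_pos: [0.5054, 0.0614, 0.0227]
orientation: [[1.0, 0.002, -0.002], [0.002, -0.501, 0.866], [0.001, -0.866, -0.501]]
force: [0.3, -0.7, 0.4]
gripper_width: 0.0823
```

Call:
{"op": "carry_out", "data": {
  "increments": [
    [0, 0, 0, 0, 0, 0, -1],
    [0, -0.008, -0.05, 0, 0, 0, -1],
    [0, -0.016, -0.08, 0, 0, 0, -1],
    [0, -0.05, -0.075, -0.17, 0, 0, -1],
    [0, -0.09, -0.06, -0.34, 0, 0, -1]
  ]
}}

```text
time_s: 16.02
eef_pos: [0.5064, 0.0531, 0.1303]
orientation: [[1.0, -0.003, 0.001], [-0.003, -0.763, 0.647], [-0.001, -0.647, -0.763]]
force: [2.0, 0.4, 0.7]
gripper_width: 0.0938
```

```bash
python3 - <<'E'
from plan import *
st();S=cap("side","b5.png");T=cap("top","b5t.png");st()
s=S["img"][160:320,150:310,::-1];t=T["img"][150:270,200:350,::-1]
f=lambda a:cv2.resize(a,(400,400))
cv2.imwrite("pics/b5zz.png",np.hstack([f(s),f(t)]))
E
```

```text
t 16.02 q [-27.2   7.7  90.7  35.8 100.3 -26.4] tcp [0.5064 0.0531 0.1303] G [0.5064 0.0227 0.1662] F [2.  0.4 0.7] w 0.0938 Z [ 0.001  0.647 -0.763]
t 16.12 q [-26.7   7.   90.4  36.1 100.5 -26.6] tcp [0.5081 0.0581 0.1392] G [0.5077 0.0278 0.1751] F [ 0.9 -0.5 -0.1] w 0.094 Z [ 0.007  0.645 -0.764]
```

View pics/b5zz.png

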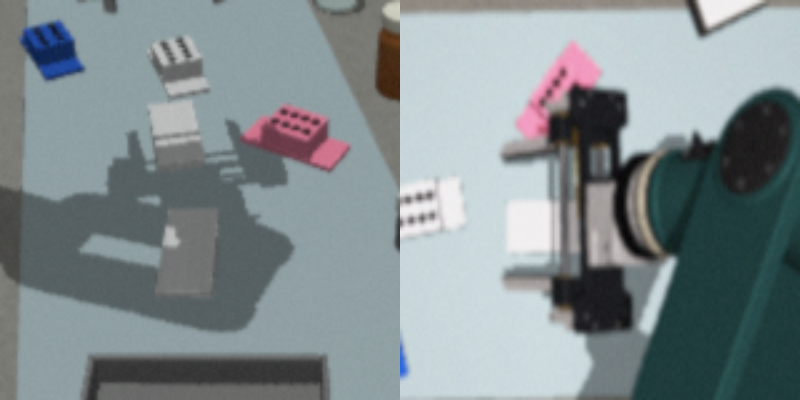

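```bash
python3 - <<'E'
from plan import *
for g,a,t in(((.51,.05,.18),1,30),((.515,.075,.18),3,20),((.52,.10,.175),5,10),((.523,.12,.17),7,0),((.525,.13,.165),8.5,-10)):plan(g,a,t)
E
```

```text
G (0.51, 0.05, 0.18) a 1 tau 30 -> [0.0017, -0.0118, 0.0098] [-0.177, -0.018, 0.004]
G (0.515, 0.075, 0.18) a 3 tau 20 -> [0.0064, -0.0229, 0.0238] [-0.351, -0.036, -0.028]
G (0.52, 0.1, 0.175) a 5 tau 10 -> [0.0115, -0.0313, 0.0403] [-0.525, -0.049, -0.064]
G (0.523, 0.12, 0.17) a 7 tau 0 -> [0.0153, -0.0366, 0.0523] [-0.699, -0.056, -0.102]
G (0.525, 0.13, 0.165) a 8.5 tau -10 -> [0.0184, -0.0352, 0.0569] [-0.873, -0.054, -0.134]
```

Call:
{"op": "carry_out", "data": {
  "increments": [
    [0.002, -0.012, 0.01, -0.177, -0.018, 0.004, -1],
    [0.006, -0.023, 0.024, -0.351, -0.036, -0.028, -1],
    [0.011, -0.031, 0.04, -0.525, -0.049, -0.064, -1],
    [0.015, -0.037, 0.052, -0.699, -0.056, -0.102, -1],
    [0.018, -0.035, 0.057, -0.873, -0.054, -0.134, -1]
  ]
}}

```text
time_s: 16.75
eef_pos: [0.5261, 0.1224, 0.1189]
orientation: [[0.989, 0.147, 0.028], [0.15, -0.973, -0.177], [0.001, 0.179, -0.984]]
force: [0.1, 0.4, 0.2]
gripper_width: 0.0938
```

```bash
python3 - <<'E'
from plan import *
st()
for g,a,t in(((.525,.135,.15),8.5,-20),((.525,.14,.13),8.5,-30),((.525,.145,.10),8.5,-40),((.525,.145,.07),8.5,-45),((.525,.145,.045),8.5,-45)):plan(g,a,t)
E
```

```text
t 16.75 q [ 14.4   6.   84.  -10.3  91.    5.7] tcp [0.5261 0.1224 0.1189] G [0.5248 0.1307 0.1651] F [0.1 0.4 0.2] w 0.0938 Z [ 0.028 -0.177 -0.984]
G (0.525, 0.135, 0.15) a 8.5 tau -20 -> [0.0007, 0.0011, 0.0134] [-0.169, -0.002, 0.002]
G (0.525, 0.14, 0.13) a 8.5 tau -30 -> [0.0015, 0.0006, 0.0302] [-0.344, -0.002, 0.002]
G (0.525, 0.145, 0.1) a 8.5 tau -40 -> [0.0022, -0.0022, 0.0554] [-0.518, -0.002, 0.001]
G (0.525, 0.145, 0.07) a 8.5 tau -45 -> [0.0021, -0.0041, 0.0827] [-0.606, -0.002, 0.001]
G (0.525, 0.145, 0.045) a 8.5 tau -45 -> [0.0021, -0.0086, 0.1073] [-0.606, -0.002, 0.001]
```

Call:
{"op": "carry_out", "data": {
  "increments": [
    [0.001, 0.001, 0.013, -0.169, -0.002, 0.002, -1],
    [0.002, 0.001, 0.03, -0.344, -0.002, 0.002, -1],
    [0.002, -0.002, 0.055, -0.518, -0.002, 0.001, -1],
    [0.002, -0.004, 0.083, -0.606, -0.002, 0.001, -1],
    [0.002, -0.009, 0.107, -0.606, -0.002, 0.001, -1]
  ]
}}

```text
time_s: 17.38
eef_pos: [0.5277, 0.1127, 0.0079]
orientation: [[0.989, 0.11, 0.101], [0.15, -0.697, -0.701], [-0.007, 0.708, -0.706]]
force: [0.4, -1.0, 0.5]
gripper_width: 0.0938
```

```bash
python3 - <<'E'
from plan import *
st();T=cap("top","c1t.png");S=cap("side","c1.png");st();plan((.525,.145,.0215),8.5,-45)
s=S["img"][150:220,185:255,::-1];t=T["img"][180:235,175:230,::-1]
f=lambda a:cv2.resize(a,(390,390),interpolation=cv2.INTER_NEAREST)
cv2.imwrite("pics/c1zz.png",np.hstack([f(s),f(t)]))
cv2.imwrite("pics/c1f.png",cv2.resize(T["img"][190:250,230:340,::-1],None,fx=6,fy=6))
E
```

```text
t 17.38 q [ 32.9  25.2  86.5 -40.1  90.8  31.8] tcp [0.5277 0.1127 0.0079] G [0.523  0.1456 0.0411] F [ 0.4 -1.   0.5] w 0.0938 Z [ 0.101 -0.701 -0.706]
t 17.48 q [ 32.7  25.1  86.5 -40.1  90.8  31.8] tcp [0.5276 0.1112 0.0085] G [0.5229 0.1441 0.0417] F [-0.5 -0.5 -0.8] w 0.094 Z [ 0.099 -0.701 -0.706]
G (0.525, 0.145, 0.0215) a 8.5 tau -45 -> [0.0026, -0.0147, 0.0138] [0.002, 0.006, 0.005]
```

View pics/c1zz.png

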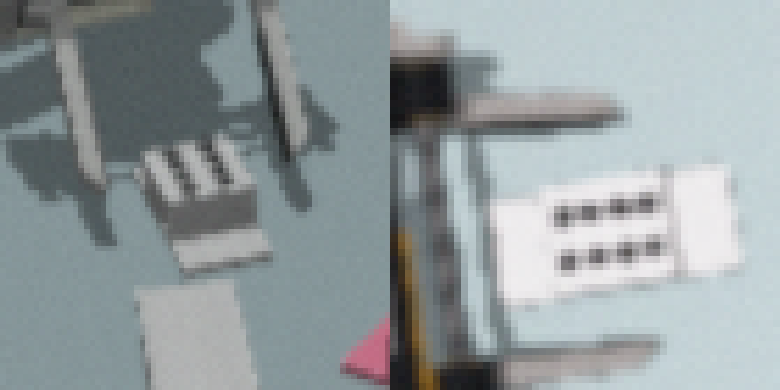

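View pics/c1f.png

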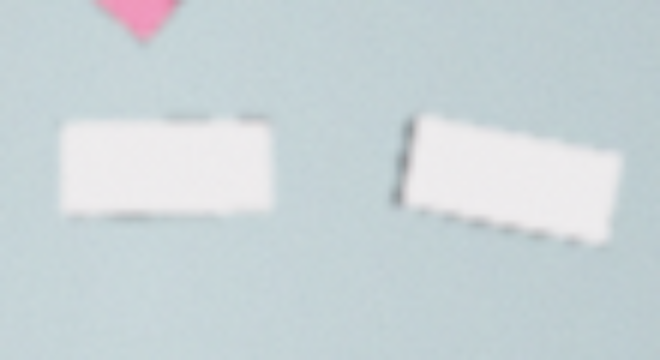

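Call:
{"op": "carry_out", "data": {
  "increments": [
    [0.002, -0.008, 0.007, 0.002, 0.006, 0.005, -1],
    [0.003, -0.013, 0.012, 0.002, 0.006, 0.005, -0.6],
    [0.003, -0.015, 0.014, 0.002, 0.006, 0.005, 0],
    [0.003, -0.015, 0.014, 0.002, 0.006, 0.005, 1],
    [0.003, -0.015, 0.014, 0.002, 0.006, 0.005, 1]
  ],
  "squeeze": 30
}}

```text
time_s: 18.1
eef_pos: [0.5306, 0.1124, -0.0115]
orientation: [[0.989, 0.104, 0.106], [0.148, -0.7, -0.699], [0.001, 0.707, -0.708]]
force: [0.3, 0.3, 0.5]
gripper_width: 0.0572
```

Call:
{"op": "carry_out", "data": {
  "increments": [
    [0, 0, 0, 0, 0, 0, 1],
    [0, 0, 0, 0, 0, 0, 1],
    [0, 0, 0, 0, 0, 0, 1],
    [0, 0.004, -0.004, 0, 0, 0, 1],
    [0, 0.014, -0.014, 0, 0, 0, 1]
  ]
}}

```text
time_s: 18.73
eef_pos: [0.53, 0.112, 0.0078]
orientation: [[0.989, 0.105, 0.104], [0.148, -0.7, -0.699], [-0.001, 0.707, -0.707]]
force: [1.0, 0.5, -1.9]
gripper_width: 0.0456
```

```bash
python3 - <<'E'
from plan import *
st()
for k,t in enumerate((-35.5,-25.5,-15.5,-5.5,4.5)): plan((.521,.168,min(.11,.055+.018*k)),8.5,t)
E
```

```text
t 18.73 q [ 32.7  25.2  86.5 -40.1  90.5  32. ] tcp [0.53   0.112  0.0078] G [0.5251 0.1449 0.041 ] F [ 1.   0.5 -1.9] w 0.0456 Z [ 0.104 -0.699 -0.707]
G (0.521, 0.168, 0.055) a 8.5 tau -35.5 -> [-0.0006, -0.0145, -0.0271] [0.165, 0.0, 0.001]
G (0.521, 0.168, 0.073) a 8.5 tau -25.5 -> [-0.0006, -0.0097, -0.0419] [0.34, 0.0, 0.001]
G (0.521, 0.168, 0.091) a 8.5 tau -15.5 -> [-0.0006, -0.0044, -0.058] [0.514, 0.001, 0.001]
G (0.521, 0.168, 0.10899999999999999) a 8.5 tau -5.5 -> [-0.0006, 0.0016, -0.0754] [0.689, 0.001, 0.001]
G (0.521, 0.168, 0.11) a 8.5 tau 4.5 -> [-0.0006, -0.0036, -0.0818] [0.863, 0.001, 0.001]
```

Call:
{"op": "carry_out", "data": {
  "increments": [
    [-0.001, -0.009, -0.024, 0.166, 0, 0.001, 1],
    [-0.001, -0.009, -0.042, 0.34, 0, 0.001, 1],
    [-0.001, -0.004, -0.058, 0.515, 0, 0.001, 1],
    [-0.001, 0.002, -0.075, 0.69, 0, 0.001, 1],
    [-0.001, -0.004, -0.082, 0.864, 0, 0.001, 1]
  ]
}}

```text
time_s: 19.35
eef_pos: [0.522, 0.1721, 0.0674]
orientation: [[0.989, 0.149, -0.005], [0.148, -0.985, 0.083], [0.007, -0.083, -0.997]]
force: [-0.3, -0.4, -3.3]
gripper_width: 0.0457
```

```bash
python3 - <<'E'
from plan import *
st()
for k,t in enumerate((14.5,24.5,35,45,55)): plan((.521,.168,.10-.003*k),8.5,t)
E
```

```text
t 19.35 q [ 9.   6.5 88.8  4.8 84.2 -0. ] tcp [0.522  0.1721 0.0674] G [0.5223 0.1682 0.1142] F [-0.3 -0.4 -3.3] w 0.0457 Z [-0.005  0.083 -0.997]
G (0.521, 0.168, 0.1) a 8.5 tau 14.5 -> [-0.0017, -0.0067, 0.0135] [0.17, -0.007, 0.002]
G (0.521, 0.168, 0.097) a 8.5 tau 24.5 -> [-0.0017, -0.0144, 0.0144] [0.345, -0.007, 0.002]
G (0.521, 0.168, 0.094) a 8.5 tau 35 -> [-0.0017, -0.022, 0.0138] [0.528, -0.007, 0.003]
G (0.521, 0.168, 0.091) a 8.5 tau 45 -> [-0.0017, -0.0284, 0.012] [0.702, -0.006, 0.004]
G (0.521, 0.168, 0.08800000000000001) a 8.5 tau 55 -> [-0.0016, -0.0339, 0.0092] [0.877, -0.006, 0.004]
```

Call:
{"op": "carry_out", "data": {
  "increments": [
    [-0.002, -0.007, 0.013, 0.17, -0.007, 0.002, 1],
    [-0.002, -0.015, 0.014, 0.345, -0.007, 0.002, 1],
    [-0.002, -0.022, 0.014, 0.528, -0.007, 0.003, 1],
    [-0.002, -0.028, 0.012, 0.703, -0.006, 0.004, 1],
    [-0.002, -0.034, 0.009, 0.877, -0.006, 0.004, 1]
  ]
}}

```text
time_s: 19.98
eef_pos: [0.5156, 0.2046, 0.0622]
orientation: [[0.989, 0.088, -0.119], [0.148, -0.566, 0.811], [0.004, -0.82, -0.572]]
force: [-1.0, 0.0, -2.6]
gripper_width: 0.0456
```

```bash
python3 - <<'E'
from plan import *
st()
for z,t in((.08,60),(.07,60),(.06,60),(.053,60),(.0485,60)): plan((.521,.168,z),8.5,t)
E
```

```text
t 19.98 q [-16.6  19.7  93.9  48.3  95.1 -33.7] tcp [0.5156 0.2046 0.0622] G [0.5212 0.1664 0.0891] F [-1.   0.  -2.6] w 0.0456 Z [-0.119  0.811 -0.572]
G (0.521, 0.168, 0.08) a 8.5 tau 60 -> [-0.0001, 0.0025, 0.0063] [0.086, -0.002, 0.003]
G (0.521, 0.168, 0.07) a 8.5 tau 60 -> [-0.0001, 0.0107, 0.012] [0.086, -0.002, 0.003]
G (0.521, 0.168, 0.06) a 8.5 tau 60 -> [-0.0002, 0.0189, 0.0178] [0.086, -0.002, 0.003]
G (0.521, 0.168, 0.053) a 8.5 tau 60 -> [-0.0002, 0.0246, 0.0218] [0.086, -0.002, 0.003]
G (0.521, 0.168, 0.0485) a 8.5 tau 60 -> [-0.0002, 0.0283, 0.0243] [0.086, -0.002, 0.003]
```

Call:
{"op": "carry_out", "data": {
  "increments": [
    [0, 0.004, 0.008, 0.08, 0, 0.003, 1],
    [0, 0.013, 0.014, 0.086, 0, 0.003, 1],
    [0, 0.021, 0.019, 0.086, 0, 0.003, 1],
    [0, 0.025, 0.022, 0.086, 0, 0.003, 1],
    [0, 0.027, 0.023, 0.086, 0, 0.003, 1]
  ]
}}

```text
time_s: 20.6
eef_pos: [0.5153, 0.2084, 0.0273]
orientation: [[0.989, 0.076, -0.127], [0.148, -0.495, 0.856], [0.002, -0.866, -0.501]]
force: [0.0, -0.3, -2.4]
gripper_width: 0.046
```

```bash
python3 - <<'E'
from plan import *
st()
E
```

```text
t 20.6 q [-17.8  25.4  94.7  51.2  94.6 -39. ] tcp [0.5153 0.2084 0.0273] G [0.5213 0.1681 0.0508] F [ 0.  -0.3 -2.4] w 0.046 Z [-0.127  0.856 -0.501]
```

Call:
{"op": "carry_out", "data": {
  "increments": [
    [0, 0.002, 0.001, 0, 0, 0, 1],
    [0, 0.003, 0.002, 0, 0, 0, 1],
    [0, 0.003, 0.002, 0, 0, 0, -1],
    [0, 0.003, 0.002, 0, 0, 0, -1],
    [0, 0.003, 0.002, 0, 0, 0, -1]
  ]
}}

```text
time_s: 21.22
eef_pos: [0.5155, 0.2086, 0.024]
orientation: [[0.989, 0.077, -0.126], [0.148, -0.495, 0.856], [0.003, -0.866, -0.501]]
force: [0.1, 0.5, 0.4]
gripper_width: 0.0721
```

Call:
{"op": "carry_out", "data": {
  "increments": [
    [0, 0, 0, 0, 0, 0, -1],
    [0, 0, 0, 0, 0, 0, -1],
    [0, -0.008, -0.05, 0, 0, 0, -1],
    [0, -0.016, -0.08, 0, 0, 0, -1],
    [0, -0.05, -0.08, -0.17, 0, 0, -1]
  ]
}}

```text
time_s: 21.85
eef_pos: [0.5218, 0.1611, 0.1015]
orientation: [[0.99, 0.082, -0.113], [0.139, -0.634, 0.76], [-0.01, -0.769, -0.639]]
force: [1.0, 1.2, -0.2]
gripper_width: 0.0938
```

```bash
python3 - <<'E'
from plan import *
st();S=cap("side","c2.png");T=cap("top","c2t.png");st()
s=S["img"][140:260,170:290,::-1];t=T["img"][150:270,150:300,::-1]
f=lambda a:cv2.resize(a,(400,400))
cv2.imwrite("pics/c2zz.png",np.hstack([f(s),f(t)]))
for g,a,t in(((.521,.12,.18),8.5,40),((.521,.12,.19),8.5,30),((.521,.13,.19),8.5,20),((.521,.14,.18),8.5,10),((.521,.145,.17),8.5,0)):plan(g,a,t)
E
```

```text
t 21.85 q [-18.8  16.3  89.8  43.8  99.2 -29.3] tcp [0.5218 0.1611 0.1015] G [0.5271 0.1254 0.1315] F [ 1.   1.2 -0.2] w 0.0938 Z [-0.113  0.76  -0.639]
t 21.95 q [-18.2  15.2  89.3  44.2  99.4 -29.5] tcp [0.525  0.1661 0.1148] G [0.5299 0.1304 0.145 ] F [ 0.1  0.4 -0.1] w 0.0942 Z [-0.104  0.759 -0.643]
G (0.521, 0.12, 0.18) a 8.5 tau 40 -> [-0.0103, -0.0131, -0.0302] [-0.174, -0.011, 0.014]
G (0.521, 0.12, 0.19) a 8.5 tau 30 -> [-0.0103, -0.0128, -0.0388] [-0.348, -0.012, 0.013]
G (0.521, 0.13, 0.19) a 8.5 tau 20 -> [-0.0088, -0.0117, -0.0346] [-0.523, -0.013, 0.012]
G (0.521, 0.14, 0.18) a 8.5 tau 10 -> [-0.0076, -0.0037, -0.0253] [-0.697, -0.014, 0.011]
G (0.521, 0.145, 0.17) a 8.5 tau 0 -> [-0.007, 0.0066, -0.0209] [-0.872, -0.015, 0.01]
```

View pics/c2zz.png

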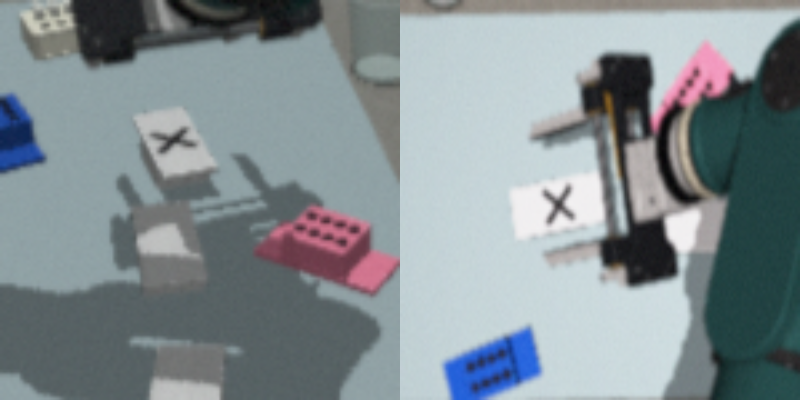

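Cross is up on this block. Now straighten the tool and clear the view to measure it.

Call:
{"op": "carry_out", "data": {
  "increments": [
    [-0.008, -0.012, -0.03, -0.174, -0.01, 0.01, -1],
    [-0.01, -0.013, -0.039, -0.348, -0.012, 0.013, -1],
    [-0.009, -0.012, -0.035, -0.523, -0.013, 0.012, -1],
    [-0.008, -0.004, -0.025, -0.697, -0.014, 0.011, -1],
    [-0.007, 0.007, -0.021, -0.872, -0.015, 0.01, -1]
  ]
}}

```text
time_s: 22.58
eef_pos: [0.5214, 0.145, 0.1241]
orientation: [[0.989, 0.148, 0.004], [0.148, -0.989, -0.004], [0.003, 0.005, -1.0]]
force: [0.8, -0.1, -0.5]
gripper_width: 0.0943
```

```bash
python3 - <<'E'
from plan import *
st();S=cap("side","c3.png");T=cap("top","c3t.png");st()
s=S["img"][140:240,170:290,::-1];t=T["img"][180:240,170:260,::-1]
f=lambda a:cv2.resize(a,(400,400))
cv2.imwrite("pics/c3zz.png",np.hstack([f(s),f(t)]))
E
```

```text
t 22.57 q [ 9.7  4.5 84.3 -0.3 91.   1.2] tcp [0.5214 0.145  0.1241] G [0.5212 0.1452 0.1711] F [ 0.8 -0.1 -0.5] w 0.0943 Z [ 0.004 -0.004 -1.   ]
t 22.68 q [10.   4.6 84.4  0.  91.1  1. ] tcp [0.5192 0.1489 0.1222] G [0.5193 0.1489 0.1692] F [-0.1  0.4  0.2] w 0.0937 Z [-0.001  0.    -1.   ]
```

View pics/c3zz.png

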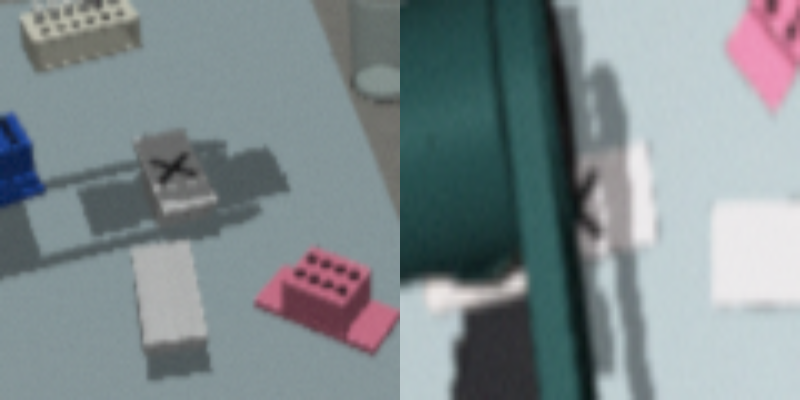

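```bash
python3 - <<'E'
from plan import *
T=cap("top");S=cap("side")
print(tri(T,(209.25,211.5),S,(221.75,181.7)),onz(T,209.25,211.5,.03),onz(S,221.75,181.7,.03))
st();
for z in(.08,.022):plan((.525,.132,z),8.5,0)
E
```

```text
(array([0.52677345, 0.13224727, 0.03020609]), np.float64(0.0008837143912937708)) [0.52634385 0.13228664 0.03      ] [0.52724624 0.13260522 0.03      ]
t 22.77 q [ 9.6  4.6 84.4  0.1 91.1  0.9] tcp [0.5203 0.1457 0.1225] G [0.5204 0.1457 0.1695] F [ 0.5 -0.  -0.3] w 0.0939 Z [-0.001  0.001 -1.   ]
G (0.525, 0.132, 0.08) a 8.5 tau 0 -> [0.0027, 0.0144, 0.0895] [-0.001, 0.001, 0.003]
G (0.525, 0.132, 0.022) a 8.5 tau 0 -> [0.0027, 0.0145, 0.1475] [-0.001, 0.001, 0.003]
```

Call:
{"op": "carry_out", "data": {
  "increments": [
    [0.002, 0.006, 0.04, 0, 0, 0.003, -1],
    [0.005, 0.015, 0.085, 0, 0, 0.003, -1],
    [0.005, 0.015, 0.12, 0, 0, 0.003, -1],
    [0.005, 0.015, 0.144, 0, 0, 0.003, -1],
    [0.005, 0.015, 0.144, 0, 0, 0.003, -1]
  ]
}}

```text
time_s: 23.4
eef_pos: [0.5254, 0.1297, -0.024]
orientation: [[0.99, 0.144, -0.007], [0.144, -0.99, 0.001], [-0.007, -0.002, -1.0]]
force: [0.4, -0.2, -0.0]
gripper_width: 0.0938
```

```bash
python3 - <<'E'
from plan import *
st();S=cap("side","c4.png");st()
cv2.imwrite("pics/c4zz.png",cv2.resize(S["img"][150:220,185:275,::-1],None,fx=7,fy=7,interpolation=cv2.INTER_NEAREST))
E
```

```text
t 23.4 q [ 7.8 11.1 94.5  0.1 74.8 -0.5] tcp [ 0.5254  0.1297 -0.024 ] G [0.5257 0.1296 0.023 ] F [ 0.4 -0.2 -0. ] w 0.0938 Z [-0.007  0.001 -1.   ]
t 23.45 q [ 7.8 11.  94.4  0.1 74.8 -0.5] tcp [ 0.527   0.1302 -0.0221] G [0.5272 0.1301 0.0249] F [-0.1 -0.   0.5] w 0.0939 Z [-0.003  0.002 -1.   ]
```

View pics/c4zz.png

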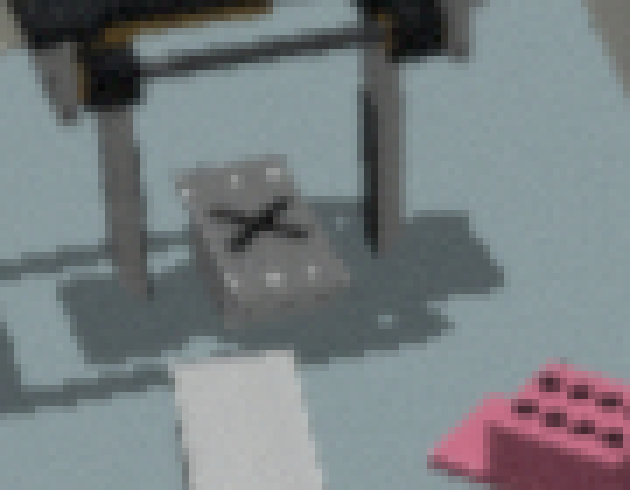

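Call:
{"op": "carry_out", "data": {
  "increments": [
    [0, 0, 0, 0, 0, 0, 1],
    [0, 0, 0, 0, 0, 0, 1],
    [0, 0, 0, 0, 0, 0, 1],
    [0, 0, 0, 0, 0, 0, 1],
    [0, 0, 0, 0, 0, 0, 1]
  ],
  "squeeze": 30
}}

```text
time_s: 24.08
eef_pos: [0.527, 0.1303, -0.022]
orientation: [[0.989, 0.145, -0.003], [0.145, -0.989, 0.002], [-0.003, -0.002, -1.0]]
force: [-0.2, 0.1, 0.4]
gripper_width: 0.0473
```

Call:
{"op": "carry_out", "data": {
  "increments": [
    [0, 0, 0, 0, 0, 0, 1],
    [0, 0, 0, 0, 0, 0, 1],
    [0, 0, -0.02, 0, 0, 0, 1],
    [0, 0, -0.07, 0, 0, 0, 1],
    [0, 0, -0.12, 0, 0, 0, 1]
  ]
}}

```text
time_s: 24.7
eef_pos: [0.5262, 0.1301, 0.0979]
orientation: [[0.989, 0.145, -0.006], [0.145, -0.989, 0.002], [-0.006, -0.002, -1.0]]
force: [1.1, -0.6, -1.3]
gripper_width: 0.0454
```

```bash
python3 - <<'E'
from plan import *
st();S=cap("side","c5.png")
cv2.imwrite("pics/c5zz.png",cv2.resize(S["img"][120:240,170:320,::-1],None,fx=5,fy=5,interpolation=cv2.INTER_NEAREST))
st()
for g,a in(((.52,.03,.16),3),((.50,-.18,.16),-7),((.478,-.39,.16),-12)):plan(g,a,0)
E
```

```text
t 24.7 q [ 7.8  5.7 86.   0.1 88.6 -0.5] tcp [0.5262 0.1301 0.0979] G [0.5265 0.13   0.1449] F [ 1.1 -0.6 -1.3] w 0.0454 Z [-0.006  0.002 -1.   ]
t 24.75 q [ 7.8  5.4 85.3  0.1 88.8 -0.5] tcp [0.5311 0.1308 0.1069] G [0.5307 0.1307 0.1539] F [2.3 0.2 1.9] w 0.0456 Z [ 0.008  0.004 -1.   ]
G (0.52, 0.03, 0.16) a 3 tau 0 -> [-0.0255, 0.0981, -0.0066] [-0.003, -0.009, 0.093]
G (0.5, -0.18, 0.16) a -7 tau 0 -> [-0.0758, 0.303, -0.0075] [-0.004, -0.008, 0.268]
G (0.478, -0.39, 0.16) a -12 tau 0 -> [-0.1279, 0.5076, -0.0084] [-0.004, -0.008, 0.355]
```

View pics/c5zz.png

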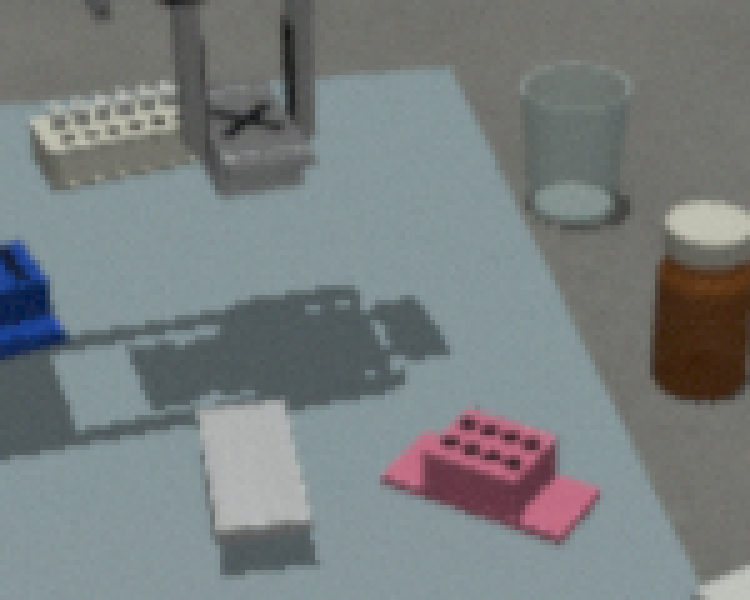

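Call:
{"op": "carry_out", "data": {
  "increments": [
    [-0.013, 0.05, -0.007, 0, -0.008, 0.035, 1],
    [-0.025, 0.1, -0.007, 0, -0.008, 0.07, 1],
    [-0.038, 0.15, -0.007, 0, -0.008, 0.106, 1],
    [-0.05, 0.2, -0.007, 0, -0.008, 0.142, 1],
    [-0.063, 0.25, -0.007, 0, -0.008, 0.178, 1]
  ]
}}

```text
time_s: 25.38
eef_pos: [0.5041, -0.127, 0.1116]
orientation: [[0.999, -0.034, -0.001], [-0.034, -0.999, 0.004], [-0.001, -0.004, -1.0]]
force: [1.2, 0.3, -1.7]
gripper_width: 0.0457
```

```bash
python3 - <<'E'
from plan import *
st();plan((.478,-.392,.15),-12,0)
E
```

```text
t 25.38 q [-20.5   2.3  88.    0.2  89.8 -18.6] tcp [ 0.5041 -0.127   0.1116] G [ 0.5041 -0.1271  0.1586] F [ 1.2  0.3 -1.7] w 0.0457 Z [-0.001  0.004 -1.   ]
G (0.478, -0.392, 0.15) a -12 tau 0 -> [-0.0172, 0.2658, 0.0076] [-0.004, 0.001, 0.176]
```

Call:
{"op": "carry_out", "data": {
  "increments": [
    [-0.003, 0.055, 0.002, 0, 0, 0.035, 1],
    [-0.007, 0.11, 0.003, 0, 0, 0.07, 1],
    [-0.01, 0.165, 0.005, 0, 0, 0.106, 1],
    [-0.014, 0.22, 0.006, 0, 0, 0.142, 1],
    [-0.017, 0.266, 0.007, 0, 0, 0.176, 1]
  ]
}}

```text
time_s: 26.0
eef_pos: [0.4772, -0.3938, 0.1021]
orientation: [[0.978, -0.21, -0.002], [-0.21, -0.978, 0.005], [-0.003, -0.005, -1.0]]
force: [0.6, 0.0, -1.5]
gripper_width: 0.0455
```

```bash
python3 - <<'E'
from plan import *
st();S=cap("side","d1.png");T=cap("top","d1t.png");st()
cv2.imwrite("pics/d1zz.png",np.hstack([cv2.resize(S["img"][200:384,130:330,::-1],(400,368)),cv2.resize(T["img"][170:270,320:430,::-1],(400,368))]))
plan((.478,-.392,.055),-12,0);plan((.478,-.392,.032),-12,0)
E
```

```text
t 26.0 q [-44.9  15.2  74.5   0.1  90.6 -32.7] tcp [ 0.4772 -0.3938  0.1021] G [ 0.4773 -0.3941  0.1491] F [ 0.6  0.  -1.5] w 0.0455 Z [-0.002  0.005 -1.   ]
t 26.1 q [-45.   15.3  74.4   0.   90.5 -32.7] tcp [ 0.4761 -0.3964  0.1013] G [ 0.4763 -0.3966  0.1483] F [ 0.6  0.3 -2.1] w 0.046 Z [-0.004  0.004 -1.   ]
G (0.478, -0.392, 0.055) a -12 tau 0 -> [0.0013, -0.0045, 0.0933] [-0.003, 0.004, -0.006]
G (0.478, -0.392, 0.032) a -12 tau 0 -> [0.0014, -0.0044, 0.1163] [-0.003, 0.004, -0.006]
```

View pics/d1zz.png

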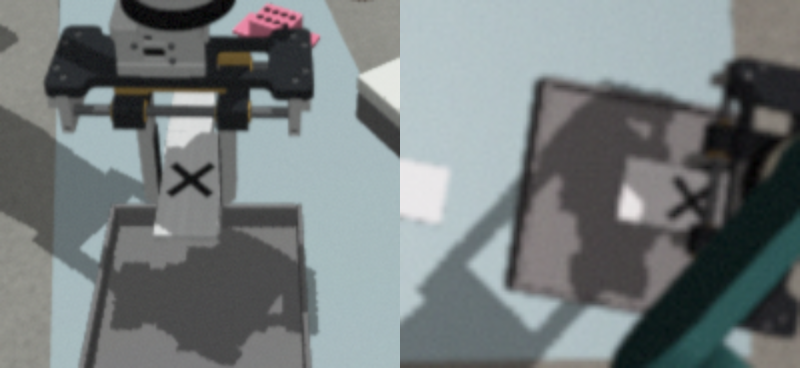

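Call:
{"op": "carry_out", "data": {
  "increments": [
    [0.001, -0.004, 0.025, 0, 0.004, -0.006, 1],
    [0.001, -0.004, 0.055, 0, 0.004, -0.006, 1],
    [0.001, -0.004, 0.085, 0, 0.004, -0.006, 1],
    [0.001, -0.004, 0.105, 0, 0.004, -0.006, 1],
    [0.001, -0.004, 0.114, 0, 0.004, -0.006, 1]
  ]
}}

```text
time_s: 26.72
eef_pos: [0.4769, -0.391, -0.0146]
orientation: [[0.978, -0.207, -0.002], [-0.207, -0.978, 0.005], [-0.003, -0.005, -1.0]]
force: [0.6, 0.5, -2.0]
gripper_width: 0.0461
```

```bash
python3 - <<'E'
from plan import *
st();plan((.478,-.392,.030),-12,0)
E
```

```text
t 26.73 q [-44.7  19.4  82.9   0.1  78.  -32.8] tcp [ 0.4769 -0.391  -0.0146] G [ 0.477  -0.3912  0.0324] F [ 0.6  0.5 -2. ] w 0.0461 Z [-0.002  0.005 -1.   ]
G (0.478, -0.392, 0.03) a -12 tau 0 -> [0.0013, 0.0008, 0.0024] [-0.005, 0.003, 0.001]
```

Call:
{"op": "carry_out", "data": {
  "increments": [
    [0, 0, 0.001, 0, 0, 0, 1],
    [0, 0, 0.001, 0, 0, 0, 1],
    [0, 0, 0.002, 0, 0, 0, 1],
    [0, 0, 0.002, 0, 0, 0, 1],
    [0, 0, 0.002, 0, 0, 0, 1]
  ]
}}

```text
time_s: 27.35
eef_pos: [0.4771, -0.3912, -0.0162]
orientation: [[0.978, -0.207, -0.001], [-0.207, -0.978, 0.005], [-0.002, -0.004, -1.0]]
force: [0.2, -0.1, -2.5]
gripper_width: 0.0456
```

Call:
{"op": "carry_out", "data": {
  "increments": [
    [0, 0, 0.001, 0, 0, 0, 1],
    [0, 0, 0.001, 0, 0, 0, 1],
    [0, 0, 0.002, 0, 0, 0, 1],
    [0, 0, 0.002, 0, 0, 0, 1],
    [0, 0, 0.002, 0, 0, 0, 1]
  ]
}}

```text
time_s: 27.98
eef_pos: [0.4772, -0.3913, -0.017]
orientation: [[0.978, -0.207, -0.001], [-0.207, -0.978, 0.004], [-0.002, -0.004, -1.0]]
force: [-2.1, 0.6, 6.1]
gripper_width: 0.0455
```

Call:
{"op": "carry_out", "data": {
  "increments": [
    [0, 0, 0, 0, 0, 0, -1],
    [0, 0, 0, 0, 0, 0, -1],
    [0, 0, 0, 0, 0, 0, -1],
    [0, 0, 0, 0, 0, 0, -1],
    [0, 0, -0.03, 0, 0, 0, -1]
  ]
}}

```text
time_s: 28.6
eef_pos: [0.4752, -0.3895, 0.0099]
orientation: [[0.978, -0.207, -0.006], [-0.207, -0.978, 0.009], [-0.008, -0.008, -1.0]]
force: [0.0, -0.3, 0.3]
gripper_width: 0.0916
```

Call:
{"op": "carry_out", "data": {
  "increments": [
    [0, 0, -0.04, 0, 0, 0, -1],
    [0, 0, -0.09, 0, 0, 0, -1],
    [-0.03, 0, -0.14, 0, 0, 0, -1],
    [-0.08, 0, -0.16, 0, 0, 0, -1],
    [-0.13, 0, -0.16, 0, 0, 0, -1]
  ]
}}

```text
time_s: 29.22
eef_pos: [0.3488, -0.365, 0.1738]
orientation: [[0.978, -0.207, -0.003], [-0.207, -0.978, 0.004], [-0.003, -0.004, -1.0]]
force: [0.0, 0.0, 0.6]
gripper_width: 0.0937
```

Call:
{"op": "carry_out", "data": {
  "increments": [
    [-0.04, 0, 0, 0, 0, 0, -1],
    [-0.08, 0, 0, 0, 0, 0, -1],
    [-0.1, 0, 0, 0, 0, 0, -1],
    [-0.1, 0, 0, 0, 0, 0, -1],
    [-0.1, 0, 0, 0, 0, 0, -1]
  ]
}}

```text
time_s: 29.85
eef_pos: [0.2518, -0.3446, 0.174]
orientation: [[0.979, -0.206, -0.002], [-0.206, -0.979, 0.004], [-0.003, -0.004, -1.0]]
force: [-0.1, 0.8, -0.2]
gripper_width: 0.0942
```

```bash
python3 - <<'E'
from plan import *
st();S=cap("side","e1.png");T=cap("top","e1t.png");st()
cv2.imwrite("pics/e1zz.png",np.hstack([cv2.resize(S["img"][130:384,130:384,::-1],(400,400)),cv2.resize(T["img"][110:290,80:440,::-1],(400,400))]))
E
```

```text
t 29.85 q [-61.5 -10.8  93.2   0.   97.9 -49.6] tcp [ 0.2518 -0.3446  0.174 ] G [ 0.2519 -0.3448  0.221 ] F [-0.1  0.8 -0.2] w 0.0942 Z [-0.002  0.004 -1.   ]
t 29.95 q [-61.5 -10.7  93.2   0.   97.9 -49.6] tcp [ 0.2519 -0.3445  0.1738] G [ 0.252  -0.3447  0.2208] F [-0.4  0.4  0.4] w 0.0936 Z [-0.003  0.005 -1.   ]
```

View pics/e1zz.png

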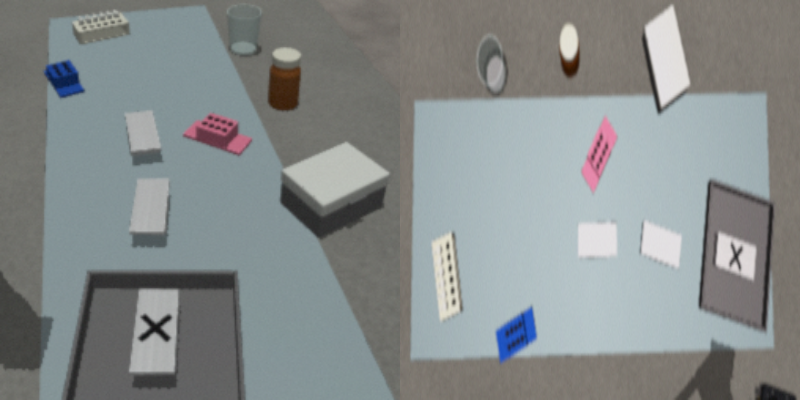

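View pics/e1t.png

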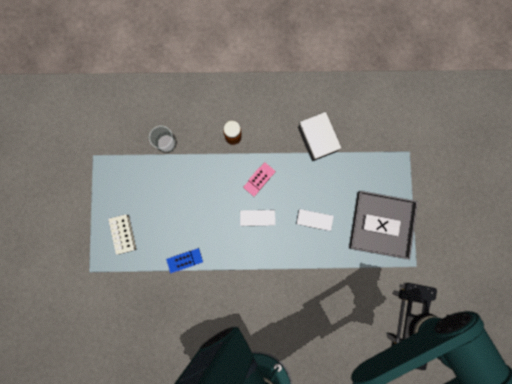

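```bash
python3 - <<'E'
from plan import *
T=cap("top");S=cap("side")
print(tri(T,(382,225.2),S,(228.4,337.6)));print(onz(T,315,220,.03))
st();print(r.hand_in())
E
```

```text
(array([ 0.47704664, -0.38916107,  0.03555856]), np.float64(0.0011329975485495814))
[ 0.49557456 -0.18771355  0.03      ]
t 30.05 q [-61.5 -10.7  93.2   0.   97.9 -49.6] tcp [ 0.2517 -0.3444  0.1738] G [ 0.2518 -0.3446  0.2208] F [ 0.1 -0.7 -0.4] w 0.0944 Z [-0.003  0.005 -1.   ]
the job is handed in; nothing more can be done
None
```

I turned all three blocks over on the bench, and the third one, on the left, had the cross. I lowered that block into the tray with the cross up until it touched the floor (about 6 N), released it, drew the arm clear and handed in at about 30 s.

**Last checks:**
- **Crossed block:** the two cameras put the cross at (0.477, -0.389, 0.036) m, about 5 mm from the tray's centre and at the right height for lying on the tray floor.
- **Plain blocks:** both look flat and wells down on the bench. The nearer one is about 0.2 m from the tray's centre.
- **Bystanders:** the jar, tip box, beaker and rack look unmoved in the last pictures. I judged this by eye and did not measure it.

**One disagreement:** the reported TCP was about 28–30 mm further along the tool axis than the fingertips seen in both cameras. A lowering with no contact force, even at a reported height below the bench, agreed with the cameras. I therefore used a 47 mm offset from TCP to grasp point instead of the stated 19 mm, and all four grasps held.

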